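# Wind loaded socket tray up to the mark

## Task

First slide the guard on the screw lift fully open and put every loose impact socket into the lift's tray, standing or lying on its floor. Then fit the crank fully down on the lift's shaft and wind clockwise (seen from above) until the tray's pointer is level with the height mark on the scale column, which stays where it is. Finally take the crank off and lay it flat in its bay again, slide the guard fully closed over the shaft, and leave the other things on the bench alone.

Things in the scene. Friction and masses are not known exactly. Their poses are not given: they have to be found in the camera images.
- jack: the screw lift, bolted down: a dark steel plate 300 mm (x) x 290 mm (y), origin at the centre of its underside. On its +y half a blue pedestal carries the tray, on its -y half a blue gearbox carries the crank shaft and its guard. An aluminium scale column, 16 mm square, its top 157 mm above the table, stands at x 138 mm, y 90 mm, past the tray's far end
- tray (a point): centre of the inner floor of the lift's tray: shallow, open, aluminium with a black mat, inside 192 mm along x and 112 mm along y, rim 30 mm high, 4 mm thick. The floor is 65 mm above the table when the lift is fully down, and rises straight up, level, as the lift is wound
- lift (a joint): how far the lift has been wound up, m: 0 fully down, at most 0.058; starts between 0 and 0.010. One full turn of the shaft clockwise seen from above raises it 10 mm, anticlockwise lowers it; it stays where it is left
- pointer (a point): tip of the steel pointer, a flat finger 10 mm wide and 3 mm thick on the tray's far end that reaches past the scale column; the point is half-way up its thickness and moves with the tray
- mark (a point): tip of the height mark: a dark steel block (24 x 24 x 14 mm) clamped on the scale column, with a 3 mm thick steel tongue beside the pointer's path, 28 to 48 mm above the pointer's lowest position; the point is half-way up the tongue. Leave it where it is
- guard_grip (a point): centre of the black grip rib on the grey sliding guard, a hood 50 mm (x) x 54 mm (y) x 40 mm over the crank shaft. The rib is 12 mm thick along x (the sliding direction), 40 mm along y, 28 mm high, 14 mm of it above this point. The point is 95 mm above the table. Sliding takes about 3 N
- guard (a joint): how far the guard is slid open, m: 0 closed over the shaft (end stop), 0.12 fully open (end stop). It opens towards -x of guard_grip, roughly towards the robot, and stays where it is left
- shaft_seat (a point): crank shaft: centre of the round collar (30 mm wide, 48 mm above the table) on which the crank's hub comes to rest. Above it stands an upright two-flat tang, 16 mm along x, 10 mm along y, 20 mm high, plus a narrower 4 mm tip. It turns with the shaft, starts at any angle, and needs about 0.12 N m. Covered while the guard is closed
- crank_hub (a point): centre of the crank's hub, a steel block 30 x 30 x 30 mm with an upright through hole 18 mm (x) by 12 mm (y), which fits the tang two ways, half a turn apart. The underside is 15 mm below. The flat arm (18 mm wide, 9 mm thick, flush with the underside) runs along +x; the faces across y are free. Starts underside down in its bay; crank 0.3 kg
- crank_knob (a point): middle of the crank's upright black round handle, 20 mm across, 50 mm high, 60 mm from the hub's centre along the hub's +x. The point is 35 mm above the crank's underside, 25 mm below the handle's top. The handle is a sleeve that spins freely on its pin, so it can be held firmly as it is wound round
- bay_floor (a point): centre of the inner floor of the crank's bay, a shallow black open tray on the table, 182 mm square inside, rim 10 mm above the floor, walls 4 mm thick. The floor is 4 mm above the table
- socket1_mid (a point): centre of a dark steel impact socket, an upright cylinder 24 mm across and 50 mm tall with a recess in its top, up to 0.35 kg, standing on the table at the left; its z axis runs along it and the point is half-way up. May be absent
- socket2_mid (a point): centre of a dark steel impact socket, an upright cylinder 28 mm across and 46 mm tall with a recess in its top, up to 0.35 kg, standing on the table at the left; its z axis runs along it and the point is half-way up. May be absent
- socket3_mid (a point): centre of a dark steel impact socket, an upright cylinder 32 mm across and 50 mm tall with a recess in its top, up to 0.35 kg, standing on the table at the left; its z axis runs along it and the point is half-way up. May be absent
- socket4_mid (a point): centre of a dark steel impact socket, an upright cylinder 36 mm across and 54 mm tall with a recess in its top, up to 0.35 kg, standing on the table at the left; its z axis runs along it and the point is half-way up. May be absent
- screwdriver: bystander, to be left alone: long screwdriver, blue handle, lying
- oil: bystander, to be left alone: clear bottle, 44 mm wide, 130 mm tall, standing
- wrench: bystander, to be left alone: flat steel wrench, lying
- can: bystander, to be left alone: grey can with paper label, 60 mm wide, 90 mm tall, standing
- tape: bystander, to be left alone: black tape measure, 65 x 35 x 62 mm
- chisel: bystander, to be left alone: small screwdriver with black handle, 160 mm, lying

How it is judged (in metres and radians):
On the way, in this order (a step that is already met when the one before it is completed fails the run):
1. the guard is fully open and all sockets are on the tray's floor, with the lift still down where it started (x of socket1_mid in the frame of tray between -0.09 and 0.09 m and y of socket1_mid in the frame of tray between -0.051 and 0.051 m and z of socket1_mid in the frame of tray between 0.005 and 0.034 m and x of socket2_mid in the frame of tray between -0.09 and 0.09 m and y of socket2_mid in the frame of tray between -0.051 and 0.051 m and z of socket2_mid in the frame of tray between 0.005 and 0.034 m and x of socket3_mid in the frame of tray between -0.09 and 0.09 m and y of socket3_mid in the frame of tray between -0.051 and 0.051 m and z of socket3_mid in the frame of tray between 0.005 and 0.034 m and x of socket4_mid in the frame of tray between -0.09 and 0.09 m and y of socket4_mid in the frame of tray between -0.051 and 0.051 m and z of socket4_mid in the frame of tray between 0.005 and 0.034 m and value of joint guard above 0.112 m and distance of pointer from where it was at the start of the episode below 0.006 m), for 0.2 s.
2. the crank is seated on the shaft (horizontal distance between crank_hub and shaft_seat below 0.004 m and z of crank_hub in the frame of shaft_seat below 0.019 m and angle between the x axis of crank_hub and the x axis of shaft_seat, either way round below 0.2 rad), for 0.2 s.
3. the lift is wound with the crank until the pointer is level with the mark (4 mm) (all of step 2 and z of pointer in the frame of mark between -0.004 and 0.004 m), for 0.2 s.
At the end, for the whole second after the job is handed in: all sockets stand or lie on the floor of the lift's tray, the pointer is within 4 mm of the mark's height, the crank lies flat in its bay at rest, and the guard is closed to within 8 mm (x of socket1_mid in the frame of tray between -0.09 and 0.09 m and y of socket1_mid in the frame of tray between -0.051 and 0.051 m and z of socket1_mid in the frame of tray between 0.005 and 0.034 m and x of socket2_mid in the frame of tray between -0.09 and 0.09 m and y of socket2_mid in the frame of tray between -0.051 and 0.051 m and z of socket2_mid in the frame of tray between 0.005 and 0.034 m and x of socket3_mid in the frame of tray between -0.09 and 0.09 m and y of socket3_mid in the frame of tray between -0.051 and 0.051 m and z of socket3_mid in the frame of tray between 0.005 and 0.034 m and x of socket4_mid in the frame of tray between -0.09 and 0.09 m and y of socket4_mid in the frame of tray between -0.051 and 0.051 m and z of socket4_mid in the frame of tray between 0.005 and 0.034 m and z of pointer in the frame of mark between -0.004 and 0.004 m and x of crank_hub in the frame of bay_floor between -0.085 and 0.085 m and y of crank_hub in the frame of bay_floor between -0.085 and 0.085 m and x of crank_knob in the frame of bay_floor between -0.09 and 0.09 m and y of crank_knob in the frame of bay_floor between -0.09 and 0.09 m and z of crank_hub in the frame of bay_floor between 0.01 and 0.02 m and angle between crank_hub's own z axis and vertical below 0.1 rad and value of joint guard below 0.008 m and linear speed of crank below 0.02 m/s and velocity of joint lift below 0.003 m/s); the robot touches nothing.
It fails at once if the height mark is pushed out of its place (distance of mark from where it was at the start of the episode above 0.004 m).
It fails at once if a bystander is pushed more than 40 mm from its place (distance of any of screwdriver, oil, wrench, can, tape, chisel from where it was at the start of the episode above 0.04 m).
Of socket1, socket2, socket3, socket4 only 2 to 4 are there at a start; the rules pass over those that are not, and their reading is None.
At some moment in a run one of socket1, socket2, socket3, socket4 may be knocked a few centimetres aside while the robot is not near it.
It also fails if it takes over 210 s, if anything falls off the work surface, if the arm or the gripper's body presses on something with over 40 N, if the wrist force passes 120 N, or if a joint passes its speed limit or range.

## Robot

A 6-joint arm with a two-finger parallel gripper is mounted at the origin on the work surface. World frame = base frame: x ahead of the robot, y to its left, z up, the work surface at z = 0. Lengths are in mm, angles in rad, forces in N, time in s.
With the tool pointing down it reaches from about 350 to 975 mm from the base axis. Payload 7.1 kg.
Tool frame: the origin (TCP) lies midway between the tips of the shut fingers; the grasp point (between the pads) lies 19 mm behind it (ctrl.grip_point_offset is the distance from the TCP to the grasp point, in mm); z points along the fingers, y is the line along which they close (so a half turn about z gives the same grasp; the last joint's range is limited). The gripper opens to 88 mm and grips with 3 to 60 N. Pads are 20 mm wide; open, the fingers measure 115 mm over their backs; the gripper's body (75 mm by 178 mm) begins 61 mm behind the grasp point.
Start: joints at [1.282, 0.423, 1.63, -0, 1.089, -0.019], TCP at [166.555, 602.382, 222.675] pointing down, gripper open.
Joint ranges: [-3, 3], [-0.9, 2.11], [0.09, 2.58], [-1.31, 4.45], [0.11, 2.69], [-2.54, 2.54]. Speed limits (rad/s): [2.39, 2.39, 3.01, 3.14, 3.14, 3.14].

## Interface

Orientations are given as a rotation vector (axis times angle).
In Python, from workcell import get_obs, optics, close_job, spotter, ctrl gives the robot as it stands. The module is installed in compiled form; this text tells all that it offers.
- The arm moves only by the tool move_arm, never from a script. Its argument "rows" is a list of rows, each a list of 5 numbers: the shift along the tool's x, y, z in cm, then the turn about the tool's z in degrees, then the opening in per cent of the stroke, from 0 (shut) to 100 (fully open). A call has 1 to 10 rows; each row shifts and turns the commanded pose from where the row before left it, along the tool's axes as they then stand; what a row does not reach is not made up. A row lasts 1/8 s, in which the tool goes at most 62.5 mm and 10.7 degrees, less where a joint would pass 70% of its speed; a pose out of reach is approached as far as the arm can. A call with a gripper value outside its range is refused whole. The fingers move at their own pace and stop on an object; the grip force is fixed at half the most. Time passes only in rows, so rows that do not move let the fingers close. It gives the time, the measured TCP pose, the force, the opening and the grip force at its end, in the units of the state.
- get_obs(): the state, without advancing time (a new reading comes with each control period).
- optics.get_image(name): name is "scene" or "top" or "wrist"; returns the picture (480x640x3 uint8, blue, green, red); there is no depth.
- optics.calibration(name): a dict with "camera_matrix" (3x3 intrinsics, pixels), "distortion" ([k1, k2, p1, p2, k3] as OpenCV has them; the pictures are not rectified), "xyz" and "orientation" of the camera in the world. Camera axes: x right, y down, z forward; pixel columns grow to the right and rows downward; lengths in mm; the calibration is good to about 2 mm. A picture is of the moment at which its call begins: read the wrist's pose just before it. calibration takes no time and is no camera call; for the wrist camera it gives the pose at the moment of the call.
- close_job(): hands the job in; it is judged then, once.
Trained networks look in the newest picture that a camera, given by its name, has taken for a name from the list of things; names that differ only in an ending like _2 or _b are one class to them, and where a whole thing is asked for, a point or a joint stands for the part that bears it (a point fixed in the world has none). Each returns a list of dicts, best first, with "conf" (0 to 1); they miss things now and then, are a little off and sometimes report something else, mostly with a low value. They report only what shows in the picture. A call takes as long as a camera call.
- spotter.find_in(camera, label): "point" ([column, row] in pixels, amid what is visible of it).
- spotter.regions_of(camera, label): "region" (480x640 bool, what is visible of it) and "point" ([column, row] in pixels, amid what is visible of it).
The state is a dict: "t": time; "qpos": joint angles; "qvel": joint speeds; "joint_torque": joint torques, N m; "ee_pos": TCP position; "orientation": TCP orientation; "ft_force": force on the tool from outside, world axes, zero at the start; "moment": the same for the moment, N m; "width": finger opening in mm; "grasp_force": force on a finger pad.
Only numpy, scipy, OpenCV 4.12 (cv2) and the standard library are available. Lean on these libraries where they do the work, as an engineer would, in place of code of your own. Each camera call takes 0.05 s, during which the arm holds its last target. There are 200 camera calls.

## Working session

There is one attempt and no reset: what is moved stays moved. The work goes in short steps, Python scripts to look and compute and a tool call to move; the robot and the scene stay as the last step left them, time stands still between calls to the robot, and variables do not carry over. Pictures are saved under pics/ and viewed, at most 14 in all, crops included, and the job is handed in when it is done.

Besides the shell and the picture viewer there is one more tool, called as name(argument=value, ...), one argument or row to a line, values as JSON. move_arm: Moves the arm, as the interface text tells. Its arguments: {"type":"object","properties":{"rows":{"type":"array","items":{"type":"array","items":{"type":"number"}}}},"required":["rows"]}

```bash
mkdir -p pics; cat > h.py <<'E'
import numpy as np, cv2
from scipy.spatial.transform import Rotation as R
from workcell import get_obs, optics, close_job, spotter, ctrl
def cal(n):
    c=optics.calibration(n); o=np.array(c["orientation"],float)
    M=R.from_rotvec(o).as_matrix() if o.size==3 else (o if o.shape==(3,3) else R.from_quat(o).as_matrix())
    return np.array(c["camera_matrix"],float),np.array(c["distortion"],float),np.array(c["xyz"],float),M
def at_z(n,px,z,c=None):
    K,D,t,M=c or cal(n)
    u=cv2.undistortPoints(np.array(px,float).reshape(-1,1,2),K,D).reshape(-1,2)
    d=np.c_[u,np.ones(len(u))]@M.T
    return t+d*((z-t[2])/d[:,2])[:,None]
def proj(n,P,c=None):
    K,D,t,M=c or cal(n)
    p=(np.array(P,float).reshape(-1,3)-t)@M
    return cv2.projectPoints(p,np.zeros(3),np.zeros(3),K,D)[0].reshape(-1,2)
def state():
    s=get_obs(); print("t",round(s["t"],2),"tcp",np.round(s["ee_pos"],1),"ori",np.round(s["orientation"],3),"w",s["width"],"q",np.round(s["qpos"],2)); print("Rt",np.round(R.from_rotvec(s["orientation"]).as_matrix(),3).tolist())
    return s
E
python3 - <<'E'
from h import *
state()
for n in("scene","top"):
    cv2.imwrite(f"pics/{n}0.png",optics.get_image(n)); c=cal(n); print(n,c[0].tolist(),c[2],np.round(c[3],2).tolist())
print(optics.calibration("top")["orientation"])
for l in ["jack","tray","pointer","mark","guard_grip","shaft_seat","crank_hub","crank_knob","bay_floor","socket1_mid","socket2_mid","socket3_mid","socket4_mid","screwdriver","oil","can"]:
    for n in ("top","scene"):
        r=spotter.find_in(n,l); print(l,n,[(np.round(x["point"],1).tolist(),round(x["conf"],2)) for x in r[:3]])
E
```

```text
t 0.0 tcp [166.4 601.9 221.9] ori [-4.230e-01 -3.113e+00  2.000e-03] w 87.77544772024193 q [ 1.28  0.42  1.63 -0.    1.09 -0.02]
Rt [[-0.964, 0.267, -0.0], [0.267, 0.964, -0.001], [0.0, -0.002, -1.0]]
scene [[514.9358886819924, 0.0, 320.1274699736066], [0.0, 514.9358886819924, 238.54856101283232], [0.0, 0.0, 1.0]] [1535.03821242  762.37225685  975.03725446] [[-0.58, 0.48, -0.66], [0.81, 0.32, -0.49], [-0.02, -0.82, -0.57]]
top [[562.1538440713346, 0.0, 336.80973433995734], [0.0, 562.1538440713346, 242.4285320359014], [0.0, 0.0, 1.0]] [ 265.76431695   -5.59116658 1492.37162167] [[-0.0, -0.98, 0.18], [-1.0, 0.0, -0.0], [0.0, -0.18, -0.98]]
[-2.12497906  2.12917841 -0.19883529]
jack top [([325.2, 239.5], 0.79), ([488.8, 201.2], 0.19)]
jack scene [([317.7, 263.3], 0.84), ([292.9, 241.3], 0.61), ([239.7, 228.1], 0.36)]
tray top [([294.3, 235.2], 0.56)]
tray scene [([295.0, 217.1], 0.67), ([343.1, 256.1], 0.63)]
pointer top [([294.7, 232.6], 0.73)]
pointer scene [([342.1, 259.7], 0.91)]
mark top [([294.4, 178.7], 0.38)]
mark scene []
guard_grip top [([363.0, 232.1], 0.94)]
guard_grip scene
[... 377 characters left out ...]
238.1, 225.5], 0.85)]
socket1_mid top []
socket1_mid scene [([396.8, 296.7], 0.46)]
socket2_mid top []
socket2_mid scene [([450.2, 285.7], 0.49), ([433.9, 307.9], 0.47)]
socket3_mid top [([528.8, 301.1], 0.66), ([224.4, 292.4], 0.65), ([455.6, 254.1], 0.36)]
socket3_mid scene [([419.2, 269.6], 0.76)]
socket4_mid top [([181.8, 284.4], 0.7)]
socket4_mid scene [([451.6, 281.7], 0.53)]
screwdriver top [([193.5, 188.3], 0.75), ([292.9, 232.8], 0.32)]
screwdriver scene [([405.3, 342.7], 0.96), ([186.0, 235.9], 0.39)]
oil top [([136.7, 270.9], 0.67)]
oil scene [([486.2, 302.7], 0.69), ([450.5, 286.7], 0.53), ([420.5, 270.4], 0.51)]
can top [([529.7, 301.3], 0.84)]
can scene [([228.2, 185.7], 0.86)]
```

```bash
python3 - <<'E'
import cv2
a=cv2.imread("pics/top0.png")[130:360,90:590]; cv2.imwrite("pics/top0c.png",cv2.resize(a,(800,368),interpolation=cv2.INTER_CUBIC))
a=cv2.imread("pics/scene0.png")[150:390,170:520]; cv2.imwrite("pics/scene0c.png",cv2.resize(a,(800,549),interpolation=cv2.INTER_CUBIC))
E
```

```text
(no output)
```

View pics/top0c.png

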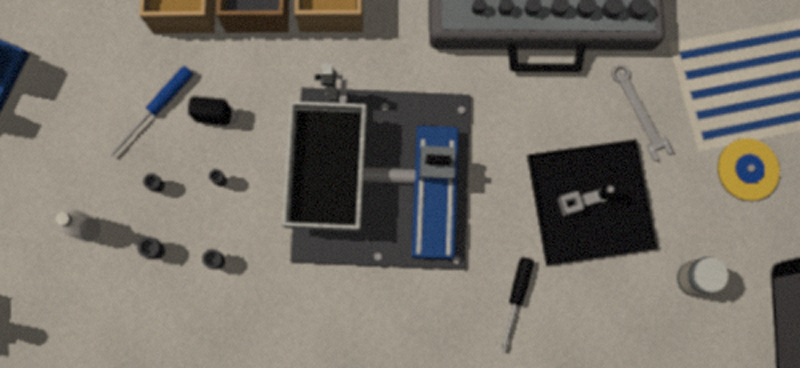

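View pics/scene0c.png

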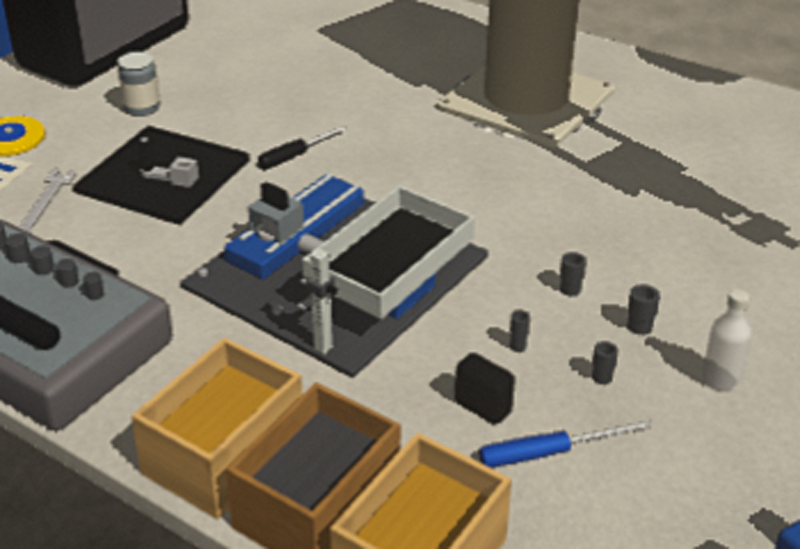

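Top crop: all four sockets are left (crop px 154,182; 218,177; 151,248; 213,259), jack is mid, crank in the black bay (hub 570,203, knob 610,189), guard closed at the far end. The scene crop confirms the socket sizes.

```bash
python3 - <<'E'
from h import *
f=lambda L:np.array(L,float)/1.6+[90,130]
def P(name,L,z): print(name,np.round(at_z("top",f(L),z)[:,:2],1).tolist())
P("plate z8",[(302,88),(471,95),(466,270),(291,262)],8)
P("tray rim 98",[(293,103),(366,105),(359,228),(286,225)],98)
P("grip",[(437,159)],109)
P("sock top",[(154,180),(218,175),(151,245),(213,257)],50)
P("hub",[(570,203)],34); P("knob",[(610,189)],64)
P("bay rim",[(528,155),(637,141),(657,248),(547,264)],14)
P("oil,can",[(66,220)],125)
P("column top",[(326,74)],157)
P("shaft guard box",[(421,147),(457,149),(455,178),(421,176)],88)
for l in ("socket1_mid","crank_hub","guard_grip","tray"):
    for x in spotter.regions_of("top",l)[:4]:
        m=x["region"].astype(np.uint8); print(l,round(x["conf"],2),x["point"],m.sum(),cv2.minAreaRect(cv2.findNonZero(m)))
E
```

```text
plate z8 [[701.0, 147.9], [688.1, -141.7], [388.9, -128.1], [402.6, 161.2]]
tray rim 98 [[649.6, 152.6], [646.0, 35.3], [447.5, 45.6], [452.3, 159.9]]
grip [[555.1, -76.9]]
sock top [[533.2, 385.3], [541.3, 279.1], [425.8, 385.5], [406.6, 283.0]]
hub [[496.4, -299.8]]
knob [[514.5, -360.4]]
bay rim [[581.7, -235.5], [606.0, -423.4], [423.0, -448.2], [397.7, -261.9]]
oil,can [[456.1, 502.3]]
column top [[679.7, 95.7]]
shaft guard box [[579.1, -52.6], [575.7, -110.2], [528.6, -106.3], [531.9, -52.2]]
socket1_mid 0.48 [224.8, 241.7] 101 ((225.75003051757812, 240.75003051757812), (12.020814895629883, 8.485280990600586), 45.0)
crank_hub 0.73 [454.5, 258.5] 330 ((457.00946044921875, 253.7830047607422), (12.499810218811035, 35.851104736328125), 74.05460357666016)
crank_hub 0.16 [192.6, 189.0] 385 ((183.25001525878906, 199.25), (9.192387580871582, 70.71067810058594), 45.0)
guard_grip 0.55 [365.2, 230.5] 418 ((362.9010009765625, 231.88580322265625), (21.445362091064453, 21.017879486083984), 4.085616588592529)
tray 0.6 [292.4, 233.1] 3899 ((292.09759521484375, 226.2486572265625), (48.552024841308594, 95.64237976074219), 2.7927021980285645)
```

move_arm(
  rows=[
    [0,0,0,-6.45,100],
    [0,0,0,-6.45,100],
    [-4.86,-3.82,0,0,100],
    [-4.86,-3.82,0,0,100],
    [-4.86,-3.82,0,0,100],
    [-4.86,-3.82,0,0,100],
    [-4.86,-3.82,0,0,100],
    [-4.86,-3.82,0,0,100],
    [-4.86,-3.82,0,0,100],
    [-4.86,-3.82,0,0,100],
  ],
)

```text
t: 3.15
ee_pos: [542.8, 278.3, 222.9]
orientation: [0.07, 3.14, 0.001]
ft_force: [-0.1, 1.1, 0.3]
width: 88.2
grasp_force: 0.0
```

```bash
cat >> h.py <<'E'
JY=-0.045
def go(x,y,z=None,s=None,yaw=None):
    "shift in tool cm (and turn in deg to put tool y at world angle yaw)"
    s=s or get_obs(); M=R.from_rotvec(s["orientation"]).as_matrix(); p=np.array(s["ee_pos"],float)
    d=np.array([x,y,p[2] if z is None else z])-p
    out=np.round(M.T@d/10,2)
    a=np.degrees(np.arctan2(M[1,1],M[0,1])); 
    print("go",out,"tool y angle",round(a,2), "turn" if yaw is not None else "", None if yaw is None else round(a-yaw,2)); return out
E
python3 - <<'E'
from h import *
state(); go(541.3,279.1,14)
c=cal("wrist"); im=optics.get_image("wrist"); cv2.imwrite("pics/w1.png",im); print(c[2],np.round(c[3],3).tolist())
for l in ("socket1_mid","socket2_mid","socket3_mid","socket4_mid"):
    for x in spotter.find_in("wrist",l)[:4]: print(l,round(x["conf"],2),x["point"],np.round(at_z("wrist",x["point"],30,c)[0],1))
E
```

```text
t 3.15 tcp [542.8 278.3 222.9] ori [7.00e-02 3.14e+00 1.00e-03] w 88.20826022602571 q [ 0.45  0.4   1.66  0.    1.08 -1.07]
Rt [[-0.999, 0.045, 0.0], [0.045, 0.999, 0.0], [-0.0, 0.0, -1.0]]
go [ 0.16  0.07 20.89] tool y angle 87.43  None
[473.41685173 281.45128455 385.04590477] [[0.044, 0.966, 0.256], [0.999, -0.043, -0.011], [0.001, 0.257, -0.967]]
socket1_mid 0.87 [328.5, 221.8] [543.3 281.6  30. ]
socket1_mid 0.58 [109.4, 223.9] [535.6  72.9  30. ]
socket2_mid 0.91 [445.9, 205.5] [532.6 391.5  30. ]
socket3_mid 0.8 [323.1, 60.6] [403. 283.  30.]
socket4_mid 0.92 [453.3, 78.7] [421.8 395.   30. ]
```

View pics/w1.png

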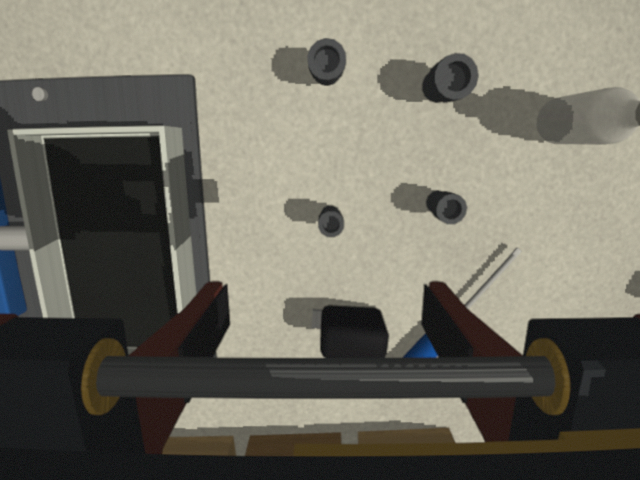

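Wrist view: socket1 at (330,221) lies between the fingers' line, sockets 2–4 at (450,207), (327,61), (456,76); positions agree with the top view within a few mm.

move_arm(
  rows=[
    [0.05,0.15,5,0,100],
    [0,0,5,0,100],
    [0,0,5,0,100],
    [0,0,4,0,100],
    [0,0,1.9,0,100],
    [0,0,0,0,100],
    [0,0,0,0,0],
    [0,0,0,0,0],
    [0,0,0,0,0],
    [0,0,0,0,0],
  ],
)

```text
t: 4.65
ee_pos: [541.2, 281.3, 14.3]
orientation: [0.07, 3.14, 0.001]
ft_force: [0.3, 0.9, -0.1]
width: 51.1
grasp_force: 0.0
```

move_arm(
  rows=[
    [0,0,0,0,0],
    [0,0,0,0,0],
    [0,0,0,0,0],
    [0,0,0,0,0],
    [0,0,-5.5,0,0],
    [0,0,-5.5,0,0],
    [0,0,-6,0,0],
    [-2.8,-6.06,0,0,0],
    [-2.8,-6.06,0,0,0],
    [-2.8,-6.08,0,0,0],
  ],
)

```text
t: 5.9
ee_pos: [612.1, 106.1, 183.9]
orientation: [0.069, 3.141, 0.0]
ft_force: [0.9, 0.1, -1.0]
width: 23.5
grasp_force: 30.0
```

```bash
python3 - <<'E'
from h import *
state(); go(617,96,90)
c=cal("wrist"); im=optics.get_image("wrist"); cv2.imwrite("pics/w2.png",im)
E
```

```text
t 5.9 tcp [612.1 106.1 183.9] ori [0.069 3.141 0.   ] w 23.52606775215477 q [ 0.15  0.46  1.67  0.    1.01 -1.37]
Rt [[-0.999, 0.044, 0.0], [0.044, 0.999, 0.0], [-0.0, 0.0, -1.0]]
go [-0.53 -0.99  9.39] tool y angle 87.49  None
```

View pics/w2.png

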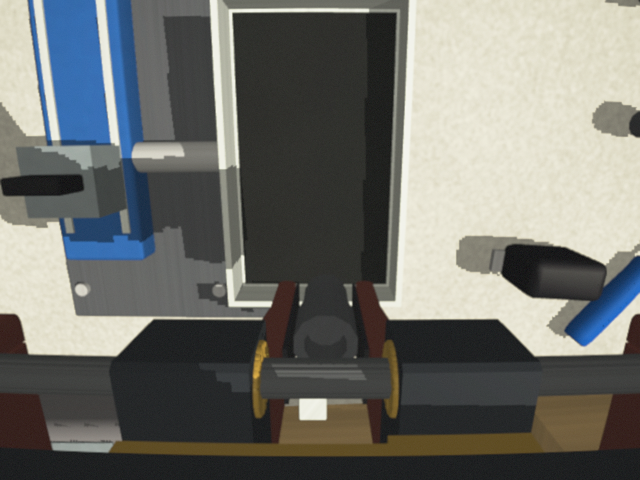

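Socket1 is held (row 330, column 325); the tray's far rim corners show at (229,305) and (396,303), guard rib at (42,185).

```bash
python3 - <<'E'
from h import *
state(); c=cal("wrist"); print(c[2])
for z in (97,102): print(z,np.round(at_z("wrist",[(229,305),(396,303),(411,0),(210,0)],z,c)[:,:2],1).tolist())
print("rib top",np.round(at_z("wrist",[(5,188),(82,183),(3,178),(80,175)],109,c)[:,:2],1).tolist())
print("plate end",np.round(at_z("wrist",[(78,313)],8,c)[:,:2],1).tolist())
print("tray",np.round(proj("wrist",[[649.6,94.6,97],[617,96,65],[549,99,65]],c),1).tolist())
E
```

```text
t 5.95 tcp [614.8  99.5 184. ] ori [ 0.074  3.138 -0.004] w 23.447829798729632 q [ 0.14  0.46  1.67 -0.    1.01 -1.38]
Rt [[-0.999, 0.047, 0.002], [0.047, 0.999, -0.003], [-0.002, -0.003, -1.0]]
[545.10740585 103.4161927  345.96590077]
97 [[650.4, 30.4], [654.2, 147.0], [465.0, 156.6], [459.1, 39.4]]
102 [[648.3, 31.9], [652.0, 146.2], [466.6, 155.5], [460.8, 40.6]]
rib top [[560.1, -102.2], [560.1, -49.8], [553.7, -102.0], [555.1, -50.1]]
plate end [[690.9, -146.2]]
tray [[320.5, 300.1], [320.8, 243.2], [320.3, 150.2]]
```

move_arm(
  rows=[
    [0,-0.2,0,0,0],
    [0,0,5,0,0],
    [0,0,4.3,0,0],
    [0,0,0.3,0,0],
    [0,0,0.3,0,0],
    [0,0,0.3,0,0],
    [0,0,0,0,0],
  ],
)

```text
t: 6.82
ee_pos: [612.4, 105.9, 82.9]
orientation: [0.07, 3.139, 0.001]
ft_force: [-0.2, -0.2, -0.8]
width: 23.7
grasp_force: 30.0
```

move_arm(
  rows=[
    [-0.5,-0.75,0,0,0],
    [0,0,0.2,0,0],
    [0,0,0.1,0,0],
    [0,0,0,0,0],
  ],
)

```text
t: 7.32
ee_pos: [617.8, 97.1, 81.4]
orientation: [0.071, 3.138, -0.001]
ft_force: [-4.5, -3.4, 18.2]
width: 23.4
grasp_force: 30.0
```

move_arm(
  rows=[
    [0,0,-0.2,0,60],
    [0,0,0,0,60],
    [0,0,0,0,60],
    [0,0,-5,0,60],
    [0,0,-5.2,0,70],
    [4.4,3.53,0,0,70],
    [4.4,3.53,0,0,70],
    [4.4,3.53,0,0,70],
    [4.4,3.53,0,0,70],
    [4.4,3.53,0,0,70],
  ],
)

```text
t: 8.57
ee_pos: [403.0, 285.1, 182.6]
orientation: [-0.071, -3.141, -0.0]
ft_force: [-0.2, 0.8, -0.3]
width: 61.6
grasp_force: 0.0
```

```bash
cat >> h.py <<'E'
def socks():
    for n in("wrist","top"):
        c=cal(n); im=optics.get_image(n)
        for i,h in ((1,50),(2,46),(3,50),(4,54)):
            for x in spotter.find_in(n,f"socket{i}_mid")[:4]:
                if x["conf"]>.3: print(n,i,round(x["conf"],2),np.round(x["point"],0),np.round(at_z(n,x["point"],h*.8,c)[0,:2],1))
E
python3 - <<'E'
from h import *
state(); go(406,283,15); socks()
E
```

```text
t 8.57 tcp [403.  285.1 182.6] ori [-0.071 -3.141 -0.   ] w 61.64231196154919 q [ 0.59  0.29  1.95  0.    0.91 -0.93]
Rt [[-0.999, 0.045, -0.0], [0.045, 0.999, 0.0], [0.0, 0.0, -1.0]]
go [-0.31 -0.19 16.76] tool y angle 87.43  None
wrist 2 0.36 [342. 445.] [614.6 292.1]
wrist 3 0.8 [323. 237.] [405.7 283. ]
wrist 4 0.72 [450. 247.] [417.8 386.5]
wrist 4 0.72 [ 96. 276.] [430.4  90.7]
top 1 0.56 [293. 206.] [632.8 106.3]
top 1 0.47 [294. 232.] [564.1 103.3]
top 2 0.65 [364. 230.] [569.5 -84. ]
```

move_arm(
  rows=[
    [-0.1,-0.1,5.5,0,70],
    [0,0,5.5,0,70],
    [0,0,4,0,70],
    [0,0,1.75,0,70],
    [0,0,0,0,0],
    [0,0,0,0,0],
    [0,0,0,0,0],
    [0,0,0,0,0],
    [0,0,0,0,0],
    [0,0,0,0,0],
  ],
)

```text
t: 10.32
ee_pos: [406.5, 283.9, 16.6]
orientation: [0.07, 3.138, 0.003]
ft_force: [-0.2, 0.3, 8.1]
width: 31.4
grasp_force: 30.0
```

move_arm(
  rows=[
    [0,0,-5.6,0,0],
    [0,0,-5.6,0,0],
    [0,0,-5.6,0,0],
    [-3.48,-3.57,0,0,0],
    [-3.48,-3.57,0,0,0],
    [-3.48,-3.57,0,0,0],
    [-3.48,-3.57,0,0,0],
    [-3.48,-3.57,0,0,0],
    [0,0,4.5,0,0],
    [0,0,3.5,0,0],
  ],
)

```text
t: 11.58
ee_pos: [571.1, 96.1, 102.2]
orientation: [-0.072, -3.141, 0.0]
ft_force: [-0.1, -0.2, -1.1]
width: 31.5
grasp_force: 30.0
```

move_arm(
  rows=[
    [0,0,1.4,0,0],
    [0,0,0.3,0,0],
    [0,0,0,0,0],
  ],
)

```text
t: 11.95
ee_pos: [572.0, 97.3, 87.3]
orientation: [0.069, 3.139, 0.0]
ft_force: [0.4, -0.1, -1.7]
width: 31.5
grasp_force: 30.0
```

move_arm(
  rows=[
    [0,0,0.35,0,0],
    [0,0,0,0,60],
    [0,0,0,0,60],
    [0,0,0,0,70],
    [0,0,-5,0,70],
    [0,0,-5.5,0,70],
    [2.7,4.72,0,0,100],
    [2.7,4.72,0,0,100],
    [2.7,4.72,0,0,100],
    [2.7,4.72,0,0,100],
  ],
)

```text
t: 13.2
ee_pos: [471.0, 291.8, 187.9]
orientation: [0.071, 3.14, 0.0]
ft_force: [-0.4, -0.3, -0.2]
width: 87.6
grasp_force: 0.0
```

move_arm(
  rows=[
    [2.7,4.72,0,0,90],
    [2.7,4.72,0,0,80],
    [0,0,0,10,80],
    [0,0,0,10,80],
    [0,0,0,10,80],
    [0,0,0,10,80],
    [0,0,0,10,80],
    [0,0,0,10,80],
    [0,0,0,10,80],
    [0,0,0,0,80],
  ],
)

```text
t: 14.45
ee_pos: [422.0, 387.1, 187.7]
orientation: [-1.857, -2.534, 0.0]
ft_force: [-0.4, -0.2, 0.6]
width: 70.4
grasp_force: 0.0
```

```bash
python3 - <<'E'
from h import *
state(); socks(); go(423,387.5,17)
E
```

```text
t 14.45 tcp [422.  387.1 187.7] ori [-1.857 -2.534  0.   ] w 70.40404928575312 q [ 0.72  0.39  1.77 -0.    0.98  0.42]
Rt [[-0.301, 0.954, -0.0], [0.954, 0.301, -0.0], [-0.0, -0.0, -1.0]]
wrist 2 0.76 [446. 259.] [527.3 395.8]
wrist 4 0.92 [328. 231.] [424.1 390.1]
top 1 0.64 [291. 206.] [633.1 110.3]
top 3 0.71 [295. 225.] [581.9 100.3]
top 3 0.53 [456. 253.] [ 506.  -323.6]
top 4 0.46 [189. 283.] [426.9 375.3]
go [ 0.    0.1  17.07] tool y angle 17.47  None
```

move_arm(
  rows=[
    [0.1,0.2,5.5,0,80],
    [0,0,5.5,0,80],
    [0,0,4,0,80],
    [0,0,2,0,60],
    [0,0,0,0,0],
    [0,0,0,0,0],
    [0,0,0,0,0],
    [0,0,0,0,0],
    [0,0,0,0,0],
    [0,0,0,0,0],
  ],
)

```text
t: 16.2
ee_pos: [424.5, 389.5, 19.3]
orientation: [1.859, 2.532, 0.004]
ft_force: [-0.6, -0.4, 8.0]
width: 35.6
grasp_force: 30.0
```

move_arm(
  rows=[
    [0,0,-5.5,0,0],
    [0,0,-5.5,-10,0],
    [0,0,-5.5,-10,0],
    [0,0,-0.5,-10,0],
    [0,0,0,-10,0],
    [0,0,0,-10,0],
    [0,0,0,-10,0],
    [0,0,0,-10,0],
    [-1.91,-4.74,0,0,0],
    [-1.91,-4.74,0,0,0],
  ],
)

```text
t: 17.45
ee_pos: [457.6, 291.4, 188.0]
orientation: [0.067, 3.14, 0.0]
ft_force: [0.5, -0.7, -1.3]
width: 35.4
grasp_force: 30.0
```

move_arm(
  rows=[
    [-1.91,-4.74,0,0,0],
    [-1.91,-4.74,0,0,0],
    [-1.91,-4.74,0,0,0],
    [-1.91,-4.74,0,0,0],
    [0,0,4.5,0,0],
    [0,0,4,0,0],
    [0,0,1,0,0],
    [0,0,0,0,0],
  ],
)

```text
t: 18.45
ee_pos: [525.5, 99.6, 92.9]
orientation: [-0.07, -3.14, 0.0]
ft_force: [-0.1, -0.3, -1.9]
width: 35.6
grasp_force: 30.0
```

move_arm(
  rows=[
    [0,0,0.65,0,0],
    [0,0,0,0,60],
    [0,0,0,0,60],
    [0,0,0,0,70],
    [0,0,-5,0,70],
    [0,0,-5,0,70],
    [0.13,5.75,0,0,80],
    [0.13,5.75,0,0,80],
    [0.13,5.75,0,0,80],
    [0.13,5.75,0,0,80],
  ],
)

```text
t: 19.7
ee_pos: [530.5, 331.3, 186.6]
orientation: [0.07, 3.14, 0.0]
ft_force: [0.6, -0.7, -0.6]
width: 69.6
grasp_force: 0.0
```

move_arm(
  rows=[
    [0.13,5.75,0,0,80],
    [0,0,0,0,70],
    [0,0,0,0,70],
  ],
)

```text
t: 20.08
ee_pos: [531.4, 386.5, 185.8]
orientation: [-0.069, -3.14, 0.001]
ft_force: [0.5, -0.0, -0.1]
width: 61.6
grasp_force: 0.0
```

```bash
python3 - <<'E'
from h import *
state(); socks(); go(532,388,14)
E
```

```text
t 20.07 tcp [531.4 386.5 185.8] ori [-6.90e-02 -3.14e+00  1.00e-03] w 61.63289311498484 q [ 0.61  0.51  1.58 -0.    1.05 -0.92]
Rt [[-0.999, 0.044, -0.001], [0.044, 0.999, -0.001], [0.001, -0.001, -1.0]]
wrist 2 0.78 [332. 231.] [531.2 391.9]
wrist 2 0.72 [ 23. 257.] [542.  122.1]
top 2 0.46 [193. 245.] [528.3 370.6]
top 3 0.44 [293. 225.] [580.8 105.6]
top 4 0.51 [294. 240.] [540.6 102.5]
go [ 0.    0.14 17.23] tool y angle 87.41  None
```

move_arm(
  rows=[
    [0,0.35,5.5,0,70],
    [0,0,5.5,0,70],
    [0,0,4,0,70],
    [0,0,2.1,0,60],
    [0,0,0,0,0],
    [0,0,0,0,0],
    [0,0,0,0,0],
    [0,0,0,0,0],
    [0,0,0,0,0],
    [0,0,0,0,0],
  ],
)

```text
t: 21.82
ee_pos: [533.1, 391.3, 17.1]
orientation: [0.07, 3.138, 0.003]
ft_force: [-0.1, -0.4, 7.1]
width: 27.7
grasp_force: 30.0
```

move_arm(
  rows=[
    [0,0,-5.6,0,0],
    [0,0,-5.6,0,0],
    [0,0,-5.6,0,0],
    [0.78,-5.82,0,0,0],
    [0.78,-5.82,0,0,0],
    [0.78,-5.82,0,0,0],
    [0.78,-5.82,0,0,0],
    [0.78,-5.82,0,0,0],
    [0,0,4.5,0,0],
    [0,0,4,0,0],
  ],
)

```text
t: 23.08
ee_pos: [480.4, 100.5, 98.2]
orientation: [0.073, 3.138, 0.001]
ft_force: [0.2, 0.3, -1.6]
width: 27.3
grasp_force: 30.0
```

move_arm(
  rows=[
    [0,0,0.9,0,0],
    [0,0,0,0,0],
  ],
)

```text
t: 23.32
ee_pos: [480.1, 101.6, 89.5]
orientation: [-0.07, -3.14, 0.0]
ft_force: [0.3, -0.1, -0.5]
width: 27.3
grasp_force: 30.0
```

move_arm(
  rows=[
    [0,0,0.5,0,0],
    [0,0,0,0,60],
    [0,0,0,0,60],
    [0,0,0,0,70],
    [0,0,-5,0,70],
    [0,0,-5.3,0,60],
    [-2.1,-4.37,0,0,50],
    [-2.1,-4.37,0,0,50],
    [-2.1,-4.37,0,0,50],
    [-2.1,-4.37,0,0,50],
  ],
)

```text
t: 24.58
ee_pos: [556.6, -78.4, 187.5]
orientation: [0.07, 3.14, -0.0]
ft_force: [-0.3, -0.2, -0.5]
width: 43.9
grasp_force: 0.0
```

move_arm(
  rows=[
    [0,0,0,10,50],
    [0,0,0,10,50],
    [0,0,0,10,50],
    [0,0,0,10,50],
    [0,0,0,10,50],
    [0,0,0,10,50],
    [0,0,0,10,50],
    [0,0,0,10,50],
    [0,0,0,10,50],
    [0,0,0,0,50],
  ],
)

```text
t: 25.82
ee_pos: [556.1, -76.9, 187.2]
orientation: [-2.269, -2.173, 0.0]
ft_force: [-0.2, -0.8, 0.9]
width: 44.0
grasp_force: 0.0
```

```bash
python3 - <<'E'
from h import *
state(); c=cal("wrist"); im=optics.get_image("wrist"); cv2.imwrite("pics/w3.png",im)
for x in spotter.regions_of("wrist","guard_grip")[:2]: print(x["conf"],x["point"],cv2.minAreaRect(cv2.findNonZero(x["region"].astype(np.uint8))),np.round(at_z("wrist",x["point"],95,c),1))
t=cal("top"); cv2.imwrite("pics/t3.png",cv2.resize(optics.get_image("top")[150:300,240:420],(720,600),interpolation=cv2.INTER_CUBIC))
E
```

```text
t 25.82 tcp [556.1 -76.9 187.2] ori [-2.269 -2.173  0.   ] w 44.00713678987431 q [-0.16  0.38  1.8  -0.    0.97 -0.12]
Rt [[0.043, 0.999, -0.0], [0.999, -0.043, -0.0], [-0.0, -0.0, -1.0]]
0.59 [327.9, 241.0] ((327.9999694824219, 245.0), (71.99998474121094, 81.99998474121094), 0.0) [[558.6 -70.2  95. ]]
```

View pics/w3.png

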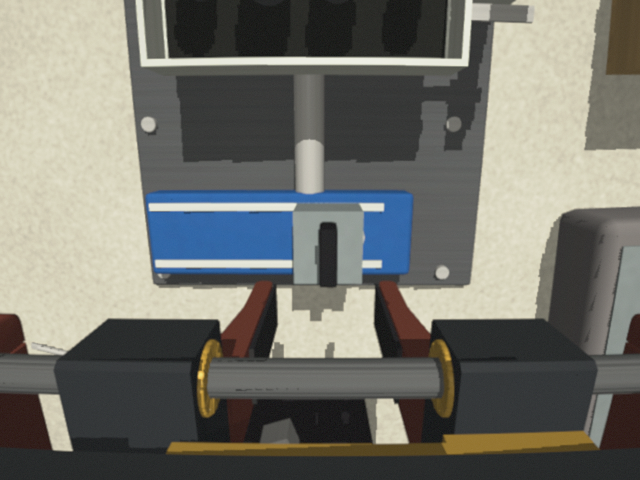

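View pics/t3.png

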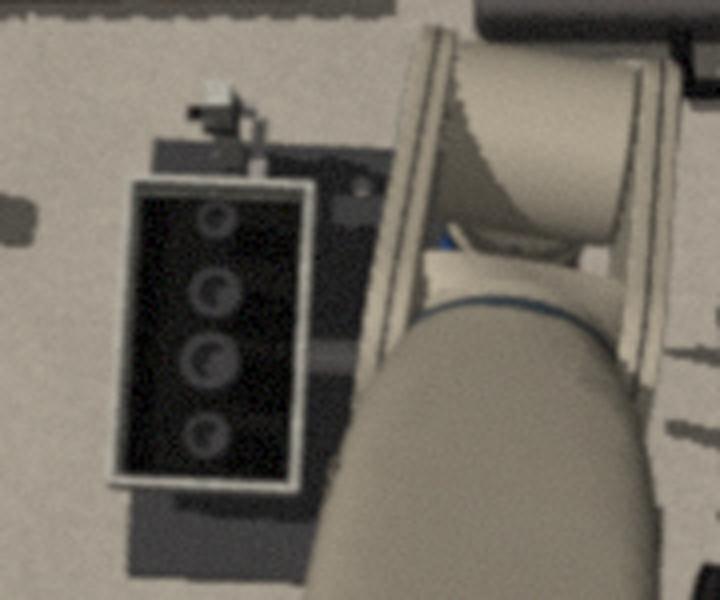

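Top crop: four sockets stand in the tray. Wrist: guard rib spans columns 319–338, rows 222–286; pointer and column are at upper right (500–530, 13).

```bash
python3 - <<'E'
from h import *
c=cal("wrist")
print(np.round(at_z("wrist",[(328,224),(328,284),(328,254)],109,c)[:,:2],1).tolist())
print("hood x edges z88",np.round(at_z("wrist",[(294,207),(363,207),(294,283),(362,283)],84,c)[:,:2],1).tolist())
print("plate",np.round(at_z("wrist",[(154,286),(470,285)],8,c)[:,:2],1).tolist())
print("tray rim",np.round(at_z("wrist",[(142,69),(469,68)],97,c)[:,:2],1).tolist())
go(556,-77,84)
E
```

```text
[[559.1, -55.6], [557.5, -96.0], [558.3, -75.4]]
hood x edges z88 [[536.0, -47.7], [583.8, -49.6], [532.5, -103.5], [582.2, -105.5]]
plate [[391.2, -129.0], [691.2, -140.2]]
tray rim [[448.4, 44.3], [649.4, 36.1]]
go [-1.000e-02 -1.000e-02  1.032e+01] tool y angle -2.38  None
```

move_arm(
  rows=[
    [0.1,0.2,5,0,50],
    [0,0,4.5,0,50],
    [0,0,0.6,0,50],
    [0,0,0,0,0],
    [0,0,0,0,0],
    [0,0,0,0,0],
    [0,0,0,0,0],
    [0,0,0,0,0],
    [0,0,0,0,0],
    [0,0,0,0,0],
  ],
)

```text
t: 27.22
ee_pos: [558.6, -76.1, 87.3]
orientation: [2.27, 2.171, 0.001]
ft_force: [-1.6, 0.8, 8.0]
width: 11.5
grasp_force: 30.0
```

move_arm(
  rows=[
    [0,-1.5,0,0,0],
    [0,-2,0,0,0],
    [0,-2,0,0,0],
    [0,-2,0,0,0],
    [0,-2,0,0,0],
    [0,-2,0,0,0],
    [0,-0.4,0,0,0],
    [0,0,0,0,0],
  ],
)

```text
t: 28.22
ee_pos: [452.6, -72.3, 88.6]
orientation: [2.255, 2.155, 0.027]
ft_force: [37.7, 3.1, -28.4]
width: 11.9
grasp_force: 30.0
```

```bash
python3 - <<'E'
from h import *
state(); c=cal("wrist"); im=optics.get_image("wrist"); cv2.imwrite("pics/w4.png",im)
E
```

```text
t 28.23 tcp [452.6 -72.3  88.6] ori [2.255 2.155 0.027] w 11.933408947632108 q [-0.19  0.4   2.09  0.    0.62 -0.14]
Rt [[0.045, 0.999, 0.028], [0.999, -0.045, -0.004], [-0.002, 0.028, -1.0]]
```

View pics/w4.png

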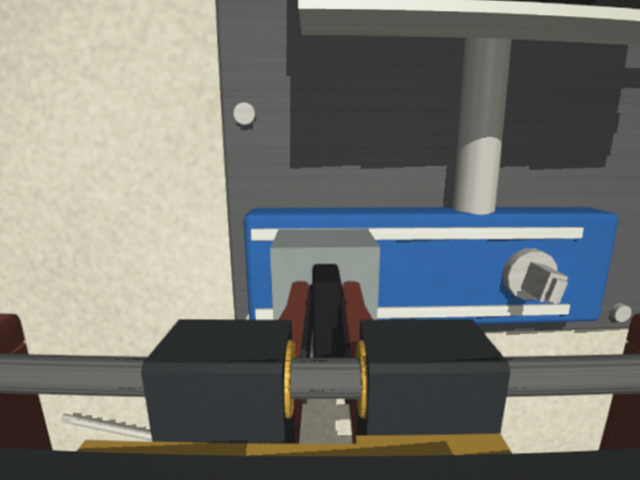

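Guard rib is gripped at (325,300) and the hood has slid left; the shaft tang is uncovered at (545,280).

```bash
python3 - <<'E'
from h import *
c=cal("wrist"); state(); print(get_obs()["ft_force"],get_obs()["moment"])
print("collar",np.round(at_z("wrist",[(530,277)],48,c)[:,:2],1).tolist(),"tip",np.round(at_z("wrist",[(549,283)],74,c)[:,:2],1).tolist())
print("hood",np.round(at_z("wrist",[(274,248),(379,247)],81,c)[:,:2],1).tolist(), "rib",np.round(at_z("wrist",[(326,265)],109,c)[:,:2],1))
print("rail", np.round(at_z("wrist",[(250,235),(583,233),(247,212),(615,214)],52,c)[:,:2],1).tolist())
E
```

```text
t 28.27 tcp [452.6 -72.3  88.6] ori [2.256 2.155 0.027] w 11.96659502764157 q [-0.19  0.4   2.09  0.    0.62 -0.14]
Rt [[0.045, 0.999, 0.028], [0.999, -0.045, -0.004], [-0.002, 0.028, -1.0]]
[ 37.77934484   2.09548395 -28.22569604] [ 0.33584586 -5.73671227  0.04310944]
collar [[571.3, -80.1]] tip [[566.4, -73.9]]
hood [[431.1, -46.6], [478.9, -48.6]] rib [[453.9 -47. ]]
rail [[415.5, -46.5], [597.3, -54.6], [415.1, -34.2], [614.8, -44.7]]
```

move_arm(
  rows=[
    [0,0,0,0,0],
    [0,0,0,0,0],
  ],
)

```text
t: 28.52
ee_pos: [452.6, -72.3, 88.6]
orientation: [2.255, 2.156, 0.027]
ft_force: [37.2, 2.0, -26.8]
width: 12.0
grasp_force: 30.0
```

move_arm(
  rows=[
    [0,1.2,0,0,0],
    [0,0,0,0,50],
    [0,0,0,0,50],
    [0,0,0,0,50],
    [0,0,-5,0,50],
    [0,0,-5,0,50],
    [0,3.4,0,0,50],
    [0,3.4,0,0,50],
    [0,3.5,0,0,50],
    [0,0,0,0,50],
  ],
)

```text
t: 29.78
ee_pos: [555.6, -75.9, 185.8]
orientation: [2.27, 2.171, 0.001]
ft_force: [-1.6, -0.2, -0.3]
width: 43.8
grasp_force: 0.0
```

```bash
python3 - <<'E'
from h import *
s=state(); c=cal("wrist"); im=optics.get_image("wrist")
r=spotter.regions_of("wrist","shaft_seat"); 
for x in r[:2]: print(x["conf"],x["point"],np.round(at_z("wrist",x["point"],60,c),1))
for x in spotter.regions_of("wrist","guard_grip")[:2]: print("grip",x["conf"],x["point"],np.round(at_z("wrist",x["point"],95,c),1))
p=proj("wrist",[[569,-78,60]],c)[0]; print(p); x0,y0=int(p[0])-50,int(p[1])-40
print(x0,y0); cv2.imwrite("pics/w5.png",cv2.resize(im[max(y0,0):y0+80,x0:x0+100],(800,640)[:2] and (750,600),interpolation=cv2.INTER_CUBIC))
E
```

```text
t 29.77 tcp [555.6 -75.9 185.8] ori [2.270e+00 2.171e+00 1.000e-03] w 43.817876123193564 q [-0.16  0.38  1.8   0.    0.96 -0.11]
Rt [[0.044, 0.999, 0.001], [0.999, -0.044, -0.0], [-0.0, 0.001, -1.0]]
0.79 [347.4, 241.3] [[573.  -78.4  60. ]]
grip 0.86 [188.6, 245.6] [[463.  -67.8  95. ]]
[342.24069469 241.01687624]
292 201
```

View pics/w5.png

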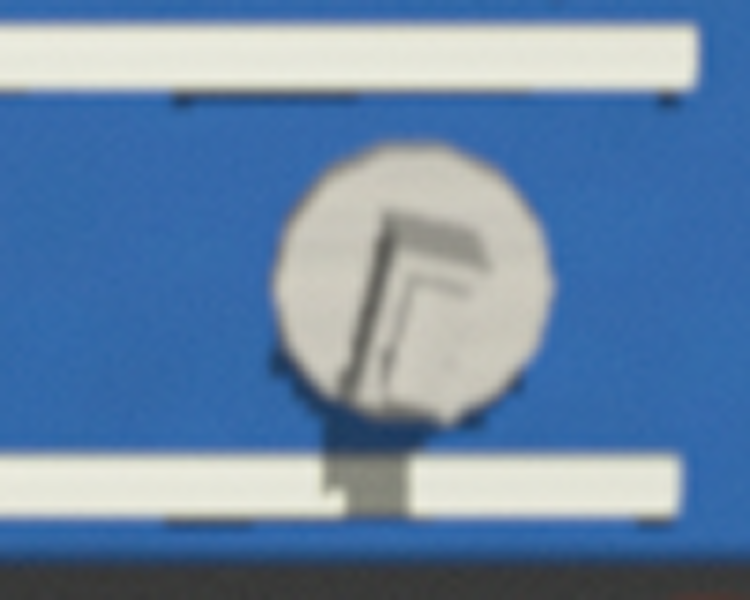

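Collar disc centred at crop (413,283), i.e. px (347.1,238.7); the tang's long side runs from upper right to lower left, about 15° off image vertical.

```bash
python3 - <<'E'
from h import *
s=state(); c=cal("wrist"); im=optics.get_image("wrist")
f=lambda L:np.array(L,float)/7.5+[292,201]
print("collar",np.round(at_z("wrist",f([(413,283),(273,285),(552,285),(413,142)]),48,c)[:,:2],1).tolist())
for L,z in (([(412,280),(387,375)],76),([(388,225),(347,390)],62),([(400,250),(488,270)],72),([(412,280),(468,292)],76)):
    p=at_z("wrist",f(L),z,c); d=p[0]-p[1]; print(z,np.round(p[:,:2],1).tolist(),np.degrees(np.arctan2(d[1],d[0])))
m=spotter.regions_of("wrist","guard_grip")[0]["region"]; ys,xs=np.nonzero(m); l=[xs[ys==y].min() for y in np.unique(ys)]; rr=[xs[ys==y].max() for y in np.unique(ys)]
print(l[::5],rr[::5],np.unique(ys)[::5]); print("left edge z81",at_z("wrist",[(np.median(l),245)],81,c),"right edge base z50", at_z("wrist",[(np.median(rr),245)],50,c))
# fit tang: white wireframe overlay
best=[]
b=at_z("wrist",f([(413,283)]),48,c)[0]
for th in (70,74,78):
    print(th,[np.round(((q-[292,201])*7.5)).astype(int).tolist() for q in proj("wrist",[[b[0]+u*np.cos(np.radians(th))-v*np.sin(np.radians(th)),b[1]+u*np.sin(np.radians(th))+v*np.cos(np.radians(th)),z] for z in (68,) for u,v in ((8,5),(8,-5),(-8,-5),(-8,5))],c)])
cv2.imwrite("pics/w5b.png",im)
E
```

```text
t 29.93 tcp [552.6 -75.6 185.5] ori [-2.269e+00 -2.170e+00  2.000e-03] w 44.01042789029823 q [-0.16  0.37  1.81 -0.    0.96 -0.11]
Rt [[0.045, 0.999, -0.002], [0.999, -0.045, 0.0], [0.0, -0.002, -1.0]]
collar [[570.0, -78.9], [555.1, -78.5], [584.8, -79.8], [570.5, -63.7]]
76 [[568.7, -71.8], [566.0, -81.2]] 73.88195912090463
62 [[567.1, -69.4], [562.3, -86.5]] 74.47573185416302
72 [[567.8, -69.7], [576.3, -72.1]] 164.42626416525704
76 [[568.7, -71.8], [574.1, -73.2]] 165.1163257455048
[np.int64(175), np.int64(160), np.int64(153), np.int64(153), np.int64(154), np.int64(155), np.int64(156), np.int64(157), np.int64(157), np.int64(157), np.int64(158), np.int64(158), np.int64(159), np.int64(159), np.int64(160), np.int64(161), np.int64(163)] [np.int64(209), np.int64(233), np.int64(226), np.int64(224), np.int64(224), np.int64(225), np.int64(225), np.int64(226), np.int64(226), np.int64(226), np.int64(226), np.int64(227), np.int64(229), np.int64(238), np.int64(235), np.int64(232), np.int64(228)] [205 210 215 220 225 230 235 240 245 250 255 260 265 270 275 280 285]
left edge z81 [[432.1509531 -69.514984   81.       ]] right edge base z50 [[473.03161569 -79.34450393  50.        ]]
70 [[401, 241], [497, 270], [446, 418], [351, 389]]
74 [[395, 243], [492, 266], [452, 416], [356, 394]]
78 [[388, 245], [487, 261], [458, 414], [360, 398]]
```

move_arm(
  rows=[
    [-0.2,1.6,0,0,50],
    [0,0,0,0,50],
    [0,0,0,0,50],
    [0,0,0,0,50],
    [0,0,0,0,50],
    [0,0,0,0,50],
  ],
)

```text
t: 30.78
ee_pos: [570.0, -78.5, 186.2]
orientation: [-2.27, -2.171, -0.0]
ft_force: [-0.8, 0.0, -0.0]
width: 43.7
grasp_force: 0.0
```

```bash
cat >> h.py <<'E'
def collar(save=None):
    s=state(); c=cal("wrist"); im=optics.get_image("wrist"); s=state()
    p=proj("wrist",[[571,-78,48]],c)[0]; x0,y0=np.round(p-32).astype(int); sub=im[y0:y0+64,x0:x0+64]
    hsv=cv2.cvtColor(sub,cv2.COLOR_BGR2HSV); m=((hsv[...,1]<70)&(hsv[...,2]>100)).astype(np.uint8)
    m=cv2.morphologyEx(m,cv2.MORPH_CLOSE,np.ones((5,5)))
    n,lab,st,ce=cv2.connectedComponentsWithStats(m); k=lab[30,32]; 
    (cx,cy),r=cv2.minEnclosingCircle(cv2.findNonZero((lab==k).astype(np.uint8))); q=[(x0+cx,y0+cy)]
    print("collar px",q,"r",r,st[k],"world",np.round(at_z("wrist",q,48,c),1))
    if save: cv2.imwrite(save,cv2.resize(np.vstack([sub]),(576,576),interpolation=cv2.INTER_CUBIC)); print("origin",x0,y0)
    return c,sub,(x0,y0)
E
python3 - <<'E'
from h import *
c,sub,o=collar("pics/w6.png")
m=spotter.regions_of("wrist","guard_grip")[0]["region"]; ys,xs=np.nonzero(m); l=[xs[ys==y].min() for y in range(230,270)]
print("left edge z81",at_z("wrist",[(np.median(l),245)],81,c))
E
```

```text
t 30.77 tcp [570.  -78.5 186.2] ori [-2.27  -2.171 -0.   ] w 43.72319261088579 q [-0.16  0.4   1.77  0.    0.98 -0.11]
Rt [[0.045, 0.999, -0.0], [0.999, -0.045, 0.0], [0.0, -0.0, -1.0]]
t 30.82 tcp [570.  -78.5 186.2] ori [-2.27  -2.171  0.   ] w 43.79159338455361 q [-0.16  0.4   1.77 -0.    0.98 -0.11]
Rt [[0.045, 0.999, -0.0], [0.999, -0.045, -0.0], [-0.0, -0.0, -1.0]]
collar px [(np.float64(325.5), np.float64(251.31632614135742))] r 34.7543830871582 [   0   14   64   50 1666] world [[570.  -91.7  48. ]]
origin 294 203
left edge z81 [[431.7162694  -71.72219726  81.        ]]
```

View pics/w6.png

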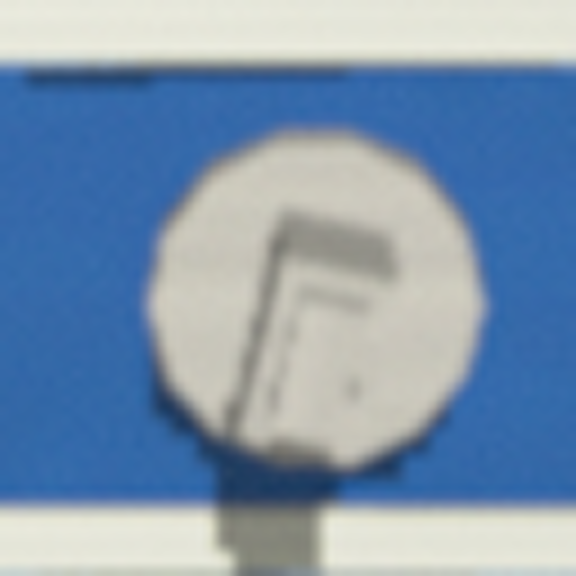

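Collar spans crop columns 150–487 and rows 128–472 (px centre about 328.9, 235.9); the tang's edges lean 14.4° in the image, as before.

move_arm(
  rows=[
    [-4.49,-1.27,0,0,60],
    [-4.49,-1.27,0,0,60],
    [-4.49,-1.27,0,0,60],
    [-4.49,-1.27,0,0,60],
    [-4.49,-1.27,0,0,60],
    [0,0,1,-9.6,60],
    [0,0,1,-9.6,60],
    [0,0,0,0,60],
    [0,0,0,0,60],
    [0,0,0,0,60],
  ],
)

```text
t: 32.12
ee_pos: [497.0, -299.9, 166.7]
orientation: [1.878, 2.518, 0.0]
ft_force: [-0.1, -0.6, 0.5]
width: 52.5
grasp_force: 0.0
```

```bash
python3 - <<'E'
from h import *
s=state(); c=cal("wrist"); im=optics.get_image("wrist"); cv2.imwrite("pics/w7.png",im[120:420,120:520].repeat(2,0).repeat(2,1))
for l,z in (("crank_hub",25),("crank_knob",39),("bay_floor",4)):
    for x in spotter.find_in("wrist",l)[:2]: print(l,x["conf"],x["point"],np.round(at_z("wrist",x["point"],z,c),1))
E
```

```text
t 32.12 tcp [ 497.  -299.9  166.7] ori [1.878 2.518 0.   ] w 52.542076704516354 q [-0.56  0.43  1.77 -0.    0.94 -0.85]
Rt [[-0.285, 0.959, 0.001], [0.959, 0.285, -0.0], [-0.001, 0.001, -1.0]]
crank_hub 0.64 [326.5, 265.7] [[ 506.1 -325.1   25. ]]
crank_knob 0.81 [324.9, 267.1] [[ 503.9 -322.3   39. ]]
bay_floor 0.88 [307.9, 241.2] [[ 486.2 -314.7    4. ]]
```

View pics/w7.png

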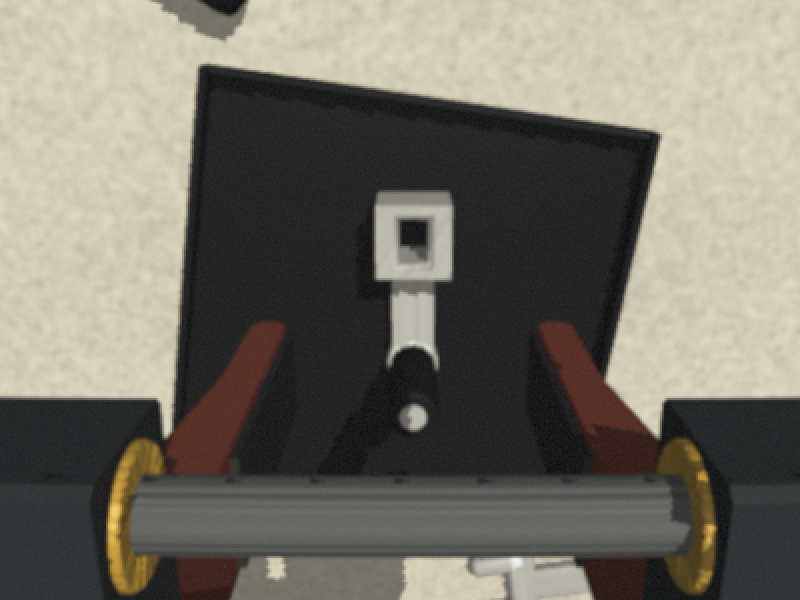

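The crank is square with the gripper: hub top centre at crop (413,243) = px (326.5,241.5), knob top at (413,417).

```bash
python3 - <<'E'
from h import *
c=cal("wrist"); s=get_obs()
p=at_z("wrist",[(120+414/2,120+243/2)],34,c)[0]; k=at_z("wrist",[(120+413/2,120+417/2)],64,c)[0]
d=k-p; print("hub",p,"knob",k,np.hypot(d[0],d[1]),np.degrees(np.arctan2(d[1],d[0]))); go(p[0],p[1],7.5)
e=at_z("wrist",[(120+376/2,120+205/2),(120+376/2,120+280/2),(120+453/2,120+205/2),(120+453/2,120+280/2)],34,c)[:,:2]; print(np.round(e,1).tolist())
# bay corners
f=lambda L:np.array(L,float)/2+[120,120]
print("bay outer z14",np.round(at_z("wrist",f([(202,68),(657,133)]),14,c)[:,:2],1).tolist())
# shaft: same optical bias check at the earlier pose is done with px (328.9,235.9)
K,D,t,M=c
Mt=R.from_rotvec(s["orientation"]).as_matrix(); off=Mt.T@(t-np.array(s["ee_pos"])); Rc=Mt.T@M
M2=R.from_rotvec([-2.27,-2.171,0]).as_matrix(); t2=np.array([570,-78.5,186.2])+M2@off
print("shaft",at_z("wrist",[(328.9,235.9)],48,(K,D,t2,M2@Rc)))
E
```

```text
hub [ 499.63734417 -302.98996375   34.        ] knob [ 516.41617231 -360.68079037   64.        ] 60.08128286302214 -73.78343036542957
go [-0.37  0.18 15.89] tool y angle 16.62  None
[[481.1, -292.6], [489.5, -321.9], [509.8, -284.1], [518.9, -313.1]]
bay outer z14 [[399.4, -263.0], [582.8, -235.1]]
shaft [[573.26964506 -79.11514747  48.        ]]
```

move_arm(
  rows=[
    [-0.35,0.2,5,0,60],
    [0,0,5,0,60],
    [0,0,4,0,60],
    [0,0,1.9,0,60],
    [0,0,0,0,60],
    [0,0,0,0,0],
    [0,0,0,0,0],
    [0,0,0,0,0],
    [0,0,0,0,0],
    [0,0,0,0,0],
  ],
)

```text
t: 33.58
ee_pos: [499.9, -303.0, 8.1]
orientation: [1.876, 2.519, -0.0]
ft_force: [-0.7, 0.5, 6.7]
width: 29.9
grasp_force: 29.9
```

```bash
python3 - <<'E'
from h import *
s=state(); c=cal("wrist"); im=optics.get_image("wrist"); print(s["ft_force"],s["grasp_force"]); go(499.6,-303,s["ee_pos"][2])
E
```

```text
t 33.58 tcp [ 499.9 -303.     8.1] ori [ 1.876  2.519 -0.   ] w 29.909386561523338 q [-0.57  0.68  1.82 -0.    0.65 -0.86]
Rt [[-0.287, 0.958, 0.001], [0.958, 0.287, -0.001], [-0.001, 0.001, -1.0]]
[-0.65291216  0.51242656  6.7229785 ] 29.86794300377369
go [ 0.01 -0.02 -0.  ] tool y angle 16.65  None
```

move_arm(
  rows=[
    [0,0,-6.1,0,0],
    [0,0,-6.1,0,0],
    [3.87,2.69,0,0,0],
    [3.87,2.69,0,0,0],
    [3.87,2.69,0,0,0],
    [3.87,2.69,0,0,0],
    [3.87,2.69,0,0,0],
    [0,0,0,10.7,0],
    [0,0,0,10.7,0],
    [0,0,0,10.7,0],
  ],
)

```text
t: 34.88
ee_pos: [572.5, -78.4, 128.8]
orientation: [-2.505, -1.895, 0.001]
ft_force: [-0.3, 0.6, -2.8]
width: 29.8
grasp_force: 29.9
```

move_arm(
  rows=[
    [0,0,2,0,0],
    [0,0,1,0,0],
    [0,0,0,0,0],
    [0,0,0,0,0],
  ],
)

```text
t: 35.38
ee_pos: [573.2, -78.9, 99.5]
orientation: [2.5, 1.902, 0.0]
ft_force: [-0.3, -0.8, -2.5]
width: 29.9
grasp_force: 29.9
```

```bash
python3 - <<'E'
from h import *
s=state(); go(573.3,-79.1,78,yaw=-15.6)
E
```

```text
t 35.38 tcp [573.2 -78.9  99.5] ori [2.5   1.902 0.   ] w 29.935943460136667 q [-0.16  0.52  1.81  0.    0.81  0.11]
Rt [[0.266, 0.964, 0.0], [0.964, -0.266, -0.0], [0.0, 0.0, -1.0]]
go [-0.02  0.01  2.15] tool y angle -15.46 turn 0.14
```

move_arm(
  rows=[
    [0,0,2,0,0],
    [0,0,0.6,0,0],
    [0,0,0.4,0,0],
    [0,0,0.3,0,0],
    [0,0,0,0,0],
  ],
)

```text
t: 36.0
ee_pos: [573.1, -79.0, 66.3]
orientation: [2.5, 1.902, 0.0]
ft_force: [0.9, -2.1, -3.6]
width: 29.9
grasp_force: 29.9
```

move_arm(
  rows=[
    [0,0,0.5,0,0],
    [0,0,0.5,0,0],
    [0,0,0.35,0,0],
    [0,0,0,0,0],
  ],
)

```text
t: 36.5
ee_pos: [572.8, -78.9, 52.2]
orientation: [-2.5, -1.902, 0.001]
ft_force: [-0.7, -3.1, -4.7]
width: 29.8
grasp_force: 29.9
```

move_arm(
  rows=[
    [0,0,0.1,0,0],
    [0,0,0,0,50],
    [0,0,0,0,50],
    [0,0,-4,0,50],
    [0,0,-4,0,50],
    [-6,0,0,0,50],
    [0,0,0,-6.5,50],
    [0,0,2,-6.5,50],
    [0,0,3.4,0,50],
    [0,0,0,0,50],
  ],
)

```text
t: 37.75
ee_pos: [555.3, -136.1, 75.9]
orientation: [-2.266, -2.17, 0.003]
ft_force: [0.2, 0.5, -0.2]
width: 44.0
grasp_force: 0.0
```

```bash
python3 - <<'E'
from h import *
s=state(); go(557,-136.8,76,yaw=-2.5)
E
```

```text
t 37.75 tcp [ 555.3 -136.1   75.9] ori [-2.266 -2.17   0.003] w 43.979390030393404 q [-0.26  0.55  1.83  0.    0.76 -0.22]
Rt [[0.043, 0.999, -0.004], [0.999, -0.043, 0.001], [0.001, -0.004, -1.0]]
go [-0.06  0.17 -0.01] tool y angle -2.47 turn 0.03
```

```bash
cat >> h.py <<'E'
def circ(start,step,n,toolang=-2.5,r=6.0):
    a=np.radians(toolang); ty=np.array([np.cos(a),np.sin(a)]); tx=np.array([-ty[1],ty[0]])
    ph=np.radians(start+step*np.arange(n+1)); P=r*np.c_[np.cos(ph),np.sin(ph)]; T=np.round(np.c_[P@tx,P@ty],2)
    print([[round(x,2),round(y,2),0,0,0] for x,y in np.diff(T,axis=0)])
E
python3 - <<'E'
from h import *
circ(-105.5,-20,9); circ(-105.5-180,-20,9)
E
```

```text
[[np.float64(0.82), np.float64(-1.92), 0, 0, 0], [np.float64(1.42), np.float64(-1.52), 0, 0, 0], [np.float64(1.86), np.float64(-0.95), 0, 0, 0], [np.float64(2.06), np.float64(-0.25), 0, 0, 0], [np.float64(2.03), np.float64(0.47), 0, 0, 0], [np.float64(1.75), np.float64(1.13), 0, 0, 0], [np.float64(1.26), np.float64(1.67), 0, 0, 0], [np.float64(0.61), np.float64(1.99), 0, 0, 0], [np.float64(-0.11), np.float64(2.08), 0, 0, 0]]
[[np.float64(-0.82), np.float64(1.92), 0, 0, 0], [np.float64(-1.42), np.float64(1.52), 0, 0, 0], [np.float64(-1.86), np.float64(0.95), 0, 0, 0], [np.float64(-2.06), np.float64(0.25), 0, 0, 0], [np.float64(-2.03), np.float64(-0.47), 0, 0, 0], [np.float64(-1.75), np.float64(-1.13), 0, 0, 0], [np.float64(-1.26), np.float64(-1.67), 0, 0, 0], [np.float64(-0.61), np.float64(-1.99), 0, 0, 0], [np.float64(0.11), np.float64(-2.08), 0, 0, 0]]
```

move_arm(
  rows=[
    [0,0.1,0,0,0],
    [0,0,0,0,0],
    [0,0,0,0,0],
    [0,0,0,0,0],
    [0,0,0,0,0],
    [0,0,0,0,0],
  ],
)

```text
t: 38.5
ee_pos: [558.5, -137.0, 78.1]
orientation: [2.268, 2.173, 0.001]
ft_force: [0.2, -2.4, 4.0]
width: 19.4
grasp_force: 30.0
```

move_arm(
  rows=[
    [0.82,-1.92,0,0,0],
    [1.42,-1.52,0,0,0],
    [1.86,-0.95,0,0,0],
    [2.06,-0.25,0,0,0],
    [2.03,0.47,0,0,0],
    [1.75,1.13,0,0,0],
    [1.26,1.67,0,0,0],
    [0.61,1.99,0,0,0],
    [-0.11,2.08,0,0,0],
    [0,0,0,0,0],
  ],
)

```text
t: 39.75
ee_pos: [593.8, -17.9, 79.0]
orientation: [2.267, 2.172, 0.011]
ft_force: [6.1, 15.2, 8.5]
width: 19.5
grasp_force: 30.0
```

```bash
python3 - <<'E'
from h import *
s=state(); print(s["ft_force"],s["moment"]); d=np.array(s["ee_pos"])[:2]-[573.2,-79]; print(np.hypot(*d),np.degrees(np.arctan2(d[1],d[0])))
n="scene"; c=cal(n); im=optics.get_image(n)
for l in ("pointer","mark","tray"):
    for x in spotter.find_in(n,l)[:3]: print(l,round(x["conf"],2),x["point"])
cv2.imwrite("pics/s8.png",cv2.resize(im[240:315,265:365],(800,600),interpolation=cv2.INTER_CUBIC))
E
```

```text
t 39.75 tcp [593.8 -17.9  79. ] ori [2.267 2.172 0.011] w 19.464800405380508 q [-0.05  0.57  1.79  0.01  0.78 -0.01]
Rt [[0.043, 0.999, 0.006], [0.999, -0.043, 0.003], [0.004, 0.006, -1.0]]
[ 6.08098844 15.15916781  8.53107786] [ 2.76783106 -1.07593139  0.07262149]
64.4948603337818 71.37894514413004
pointer 0.7 [345.1, 261.2]
mark 0.64 [341.9, 263.8]
tray 0.84 [340.7, 260.2]
tray 0.46 [238.4, 223.8]
```

View pics/s8.png

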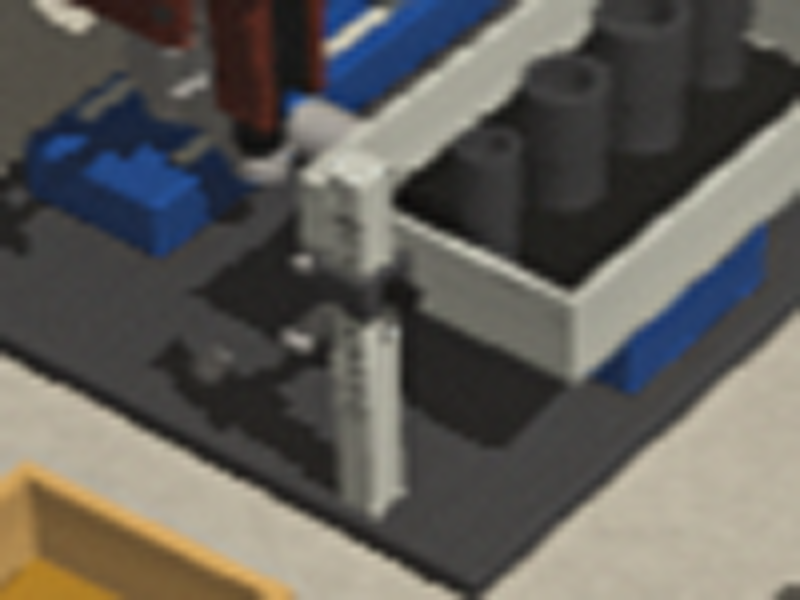

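Scene crop: mark tongue's bright tip at (303,262), pointer tip at (297,340), about 10 px (≈30 mm) lower; sockets still stand. I wind two more turns, then measure from near.

move_arm(
  rows=[
    [-0.82,1.92,0,0,0],
    [-1.42,1.52,0,0,0],
    [-1.86,0.95,0,0,0],
    [-2.06,0.25,0,0,0],
    [-2.03,-0.47,0,0,0],
    [-1.75,-1.13,0,0,0],
    [-1.26,-1.67,0,0,0],
    [-0.61,-1.99,0,0,0],
    [0.11,-2.08,0,0,0],
  ],
)

```text
t: 41.08
ee_pos: [558.3, -136.4, 77.7]
orientation: [2.269, 2.171, 0.003]
ft_force: [6.1, 8.2, -2.1]
width: 19.2
grasp_force: 30.0
```

move_arm(
  rows=[
    [0.82,-1.92,0,0,0],
    [1.42,-1.52,0,0,0],
    [1.86,-0.95,0,0,0],
    [2.06,-0.25,0,0,0],
    [2.03,0.47,0,0,0],
    [1.75,1.13,0,0,0],
    [1.26,1.67,0,0,0],
    [0.61,1.99,0,0,0],
    [-0.11,2.08,0,0,0],
  ],
)

```text
t: 42.2
ee_pos: [589.5, -18.0, 78.0]
orientation: [-2.266, -2.171, -0.001]
ft_force: [-1.3, 3.8, 3.8]
width: 19.3
grasp_force: 30.0
```

move_arm(
  rows=[
    [-0.82,1.92,0,0,0],
    [-1.42,1.52,0,0,0],
    [-1.86,0.95,0,0,0],
    [-2.06,0.25,0,0,0],
    [-2.03,-0.47,0,0,0],
    [-1.75,-1.13,0,0,0],
    [-1.26,-1.67,0,0,0],
    [-0.61,-1.99,0,0,0],
    [0.11,-2.08,0,0,0],
  ],
)

```text
t: 43.32
ee_pos: [557.9, -136.2, 77.4]
orientation: [-2.27, -2.172, -0.003]
ft_force: [6.5, 10.0, -3.6]
width: 19.5
grasp_force: 30.0
```

move_arm(
  rows=[
    [0.82,-1.92,0,0,0],
    [1.42,-1.52,0,0,0],
    [1.86,-0.95,0,0,0],
    [2.06,-0.25,0,0,0],
    [2.03,0.47,0,0,0],
    [1.75,1.13,0,0,0],
    [1.26,1.67,0,0,0],
    [0.61,1.99,0,0,0],
    [-0.11,2.08,0,0,0],
    [0,0,0,0,0],
  ],
)

```text
t: 44.58
ee_pos: [591.5, -20.1, 77.9]
orientation: [2.267, 2.173, 0.003]
ft_force: [1.4, 5.7, 5.9]
width: 19.2
grasp_force: 30.0
```

move_arm(
  rows=[
    [0,0,0,0,50],
    [0,0,0,0,50],
    [0,0,0,0,50],
    [0,0,-5,0,50],
    [0,0,-5,0,50],
    [0,0,-4.5,0,50],
    [5.9,-1.2,0,0,50],
    [0,-1.2,0,0,50],
    [0,0,0,0,50],
    [0,0,0,0,50],
  ],
)

```text
t: 45.82
ee_pos: [568.5, 38.2, 222.4]
orientation: [-2.269, -2.172, 0.001]
ft_force: [0.5, -0.1, -0.7]
width: 44.0
grasp_force: 0.0
```

```bash
cat >> h.py <<'E'
def snap(tag):
    s=get_obs(); c=cal("wrist"); im=optics.get_image("wrist"); s2=get_obs(); print(np.round(s["ee_pos"],1),np.round(s2["ee_pos"],1))
    np.savez(f"{tag}.npz",K=c[0],D=c[1],t=c[2],M=c[3],im=im)
    p=proj("wrist",[[690,80,105]],c)[0]; print("expected",p)
    for l in ("pointer","mark"):
        for x in spotter.find_in("wrist",l)[:3]: print(l,round(x["conf"],2),x["point"])
E
python3 -c "
from h import *; snap('va')"
```

```text
[568.5  38.2 222.4] [568.7  38.  222.3]
expected [489.90748171 178.66927285]
pointer 0.75 [299.9, 138.3]
mark 0.62 [490.3, 150.1]
```

move_arm(
  rows=[
    [0,5,0,0,50],
    [0,5,0,0,50],
    [0,5,0,0,50],
    [0,5,0,0,50],
    [0,0,0,0,50],
    [0,0,0,0,50],
    [0,0,0,0,50],
    [0,0,0,0,50],
  ],
)

```text
t: 46.98
ee_pos: [767.7, 30.5, 223.3]
orientation: [2.268, 2.173, 0.0]
ft_force: [0.7, -0.2, -0.5]
width: 43.9
grasp_force: 0.0
```

```bash
python3 - <<'E'
from h import *
snap('vb')
A=np.load('va.npz')['im'];B=np.load('vb.npz')['im']; cs=[]
for n,I in(('va',A),('vb',B)):
    d=np.load(n+'.npz'); p=proj("wrist",[[690,80,110]],(d["K"],d["D"],d["t"],d["M"]))[0]; x0=int(np.clip(p[0]-50,0,540)); y0=int(np.clip(p[1]-50,0,370)); print(n,x0,y0)
    cs.append(cv2.resize(I[y0:y0+110,x0:x0+100],(400,440),interpolation=cv2.INTER_CUBIC))
cv2.imwrite('pics/ab.png',np.hstack(cs))
E
```

```text
[767.7  30.5 223.3] [767.8  30.5 223.3]
expected [214.43031164 179.48846139]
pointer 0.76 [91.8, 145.9]
mark 0.56 [219.3, 154.5]
mark 0.55 [123.6, 211.2]
va 442 129
vb 162 130
```

View pics/ab.png

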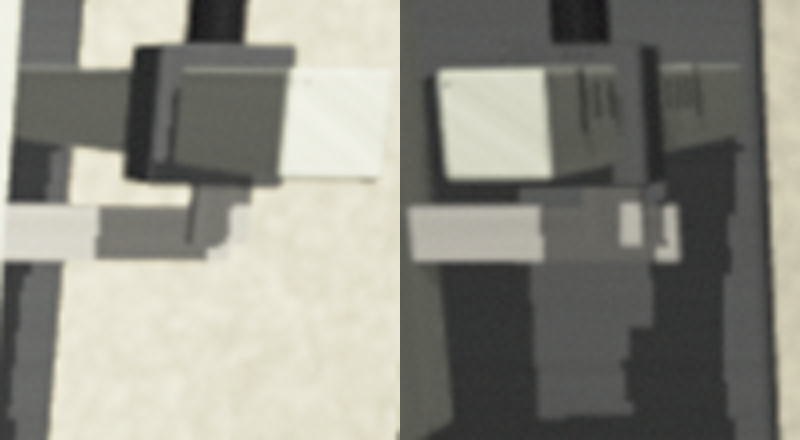

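```bash
python3 - <<'E'
from h import *
cs=[]
for n,x0 in(('va',442+10),('vb',162+16)):
    I=np.load(n+'.npz')['im']; y0=129+41+(n=='vb'); s=I[y0:y0+29,x0:x0+66]
    s=cv2.resize(s,(792,348-54),interpolation=cv2.INTER_NEAREST); s=(255*(s/255.)**.55).astype(np.uint8)
    print(n,x0,y0); cs.append(s)
cv2.imwrite('pics/ab2.png',np.vstack(cs))
E
```

```text
va 452 170
vb 178 171
```

View pics/ab2.png

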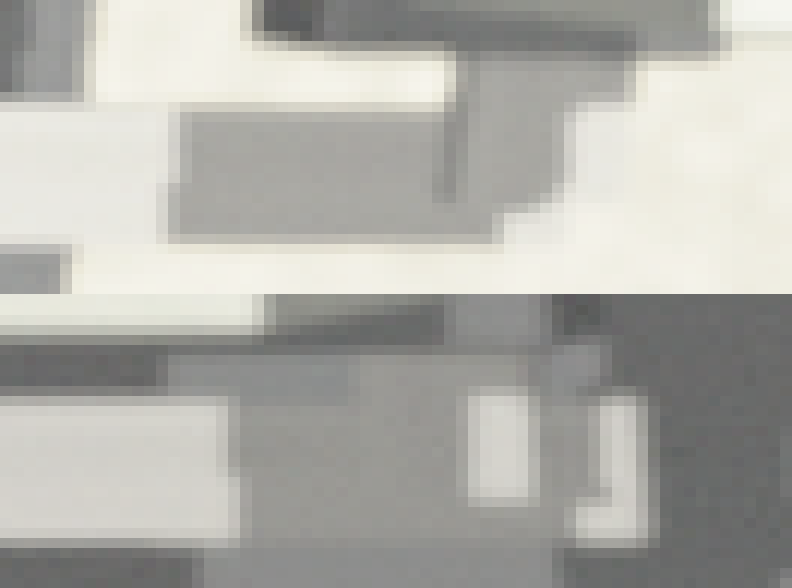

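In A (upper) the tongue spans x 455–630 down to y 205 and the shadow edge on the pointer is at x≈175; in B (lower) the tongue spans 360–535 down to y 505, the shadow edge is at x≈234 and the pointer tip at x=650.

```bash
python3 - <<'E'
from h import *
d=[np.load(n+'.npz') for n in('va','vb')]; print(d[0]["K"][0],d[0]["im"][191:194,490:512].mean(2).round().astype(int).tolist())
def tri(pa,pb):
    n=[cv2.undistortPoints(np.array([[p]],float),q["K"],q["D"]).ravel() for p,q in zip((pa,pb),d)]
    Ps=[np.c_[q["M"].T,-q["M"].T@q["t"]] for q in d]
    X=cv2.triangulatePoints(*Ps,*[x.reshape(2,1) for x in n]).ravel(); return np.round(X[:3]/X[3],1)
a=lambda x,y:(452+x/12-.5,170+y/10.14-.5); b=lambda x,y:(178+x/12-.5,171+(y-294)/10.14-.5)
print("tongue right end",tri(a(632,205),b(537,505)),"tongue left",tri(a(465,150),b(358,450)))
print("tongue lit edge",tri(a(568,150),b(465,450)))
print("ptr shadow top",tri(a(182,110),b(228,397)),"bottom",tri(a(168,240),b(240,541)), "mid", tri(a(175,175),b(234,470)))
for t in (560,580,600,620,640): print(t,"ptr tip",tri(a(t,228),b(650,528)))
print("coltop?", )
E
```

```text
[385.66028998   0.         325.26218391] [[116, 117, 119, 143, 182, 192, 196, 205, 212, 220, 226, 227, 226, 224, 221, 222, 220, 219, 220, 221, 221, 220], [117, 115, 121, 152, 199, 210, 209, 210, 212, 220, 228, 228, 227, 226, 224, 222, 222, 220, 219, 221, 222, 220], [139, 138, 137, 163, 203, 213, 212, 213, 216, 223, 228, 228, 227, 226, 225, 224, 222, 221, 220, 222, 222, 222]]
tongue right end [697.1  72.4 113.6] tongue left [686.9  76.6 113.4]
tongue lit edge [693.2  76.4 113.2]
ptr shadow top [674.9  79.1  99.5] bottom [674.5  69.2  99.6] mid [674.7  74.1  99.6]
560 ptr tip [699.8  68.8  98.1]
580 ptr tip [700.3  69.   99.9]
600 ptr tip [700.7  69.2 101.7]
620 ptr tip [701.2  69.4 103.5]
640 ptr tip [701.6  69.6 105.3]
coltop?
```

move_arm(
  rows=[
    [-1.45,-4.35,0,0,50],
    [-1.45,-4.35,0,0,50],
    [-1.45,-4.35,0,0,50],
    [-1.45,-4.35,0,0,50],
    [0,0,5,0,50],
    [0,0,5,0,50],
    [0,0,3,0,50],
    [0,0,0,0,50],
    [0,0,0,0,50],
  ],
)

```text
t: 48.25
ee_pos: [593.0, -20.1, 94.0]
orientation: [2.268, 2.172, 0.002]
ft_force: [1.6, -0.6, 0.2]
width: 43.8
grasp_force: 0.0
```

```bash
python3 - <<'E'
from h import *
s=state(); go(591,-20.1,76.3)
for st in (74.5,74.5-180,74.5-360): circ(st,-20,9 if st>-200 else 4)
E
```

```text
t 48.25 tcp [593.  -20.1  94. ] ori [2.268e+00 2.172e+00 2.000e-03] w 43.838356423749204 q [-0.05  0.55  1.78 -0.    0.81 -0.01]
Rt [[0.043, 0.999, 0.002], [0.999, -0.043, -0.0], [-0.0, 0.002, -1.0]]
go [-0.01 -0.2   1.77] tool y angle -2.45  None
[[np.float64(-0.82), np.float64(1.92), 0, 0, 0], [np.float64(-1.42), np.float64(1.52), 0, 0, 0], [np.float64(-1.86), np.float64(0.95), 0, 0, 0], [np.float64(-2.06), np.float64(0.25), 0, 0, 0], [np.float64(-2.03), np.float64(-0.47), 0, 0, 0], [np.float64(-1.75), np.float64(-1.13), 0, 0, 0], [np.float64(-1.26), np.float64(-1.67), 0, 0, 0], [np.float64(-0.61), np.float64(-1.99), 0, 0, 0], [np.float64(0.11), np.float64(-2.08), 0, 0, 0]]
[[np.float64(0.82), np.float64(-1.92), 0, 0, 0], [np.float64(1.42), np.float64(-1.52), 0, 0, 0], [np.float64(1.86), np.float64(-0.95), 0, 0, 0], [np.float64(2.06), np.float64(-0.25), 0, 0, 0], [np.float64(2.03), np.float64(0.47), 0, 0, 0], [np.float64(1.75), np.float64(1.13), 0, 0, 0], [np.float64(1.26), np.float64(1.67), 0, 0, 0], [np.float64(0.61), np.float64(1.99), 0, 0, 0], [np.float64(-0.11), np.float64(2.08), 0, 0, 0]]
[[np.float64(-0.82), np.float64(1.92), 0, 0, 0], [np.float64(-1.42), np.float64(1.52), 0, 0, 0], [np.float64(-1.86), np.float64(0.95), 0, 0, 0], [np.float64(-2.06), np.float64(0.25), 0, 0, 0]]
```

move_arm(
  rows=[
    [0,-0.1,1.7,0,50],
    [0,0,0,0,0],
    [0,0,0,0,0],
    [0,0,0,0,0],
    [0,0,0,0,0],
    [0,0,0,0,0],
  ],
)

```text
t: 49.0
ee_pos: [591.3, -20.1, 75.9]
orientation: [2.268, 2.173, 0.001]
ft_force: [0.6, 0.1, 0.1]
width: 19.3
grasp_force: 29.9
```

move_arm(
  rows=[
    [-0.82,1.92,0,0,0],
    [-1.42,1.52,0,0,0],
    [-1.86,0.95,0,0,0],
    [-2.06,0.25,0,0,0],
    [-2.03,-0.47,0,0,0],
    [-1.75,-1.13,0,0,0],
    [-1.26,-1.67,0,0,0],
    [-0.61,-1.99,0,0,0],
    [0.11,-2.08,0,0,0],
  ],
)

```text
t: 50.12
ee_pos: [563.5, -140.8, 78.7]
orientation: [2.258, 2.165, 0.004]
ft_force: [1.2, -19.6, 8.7]
width: 19.4
grasp_force: 30.0
```

move_arm(
  rows=[
    [0.82,-1.92,0,0,0],
    [1.42,-1.52,0,0,0],
    [1.86,-0.95,0,0,0],
    [2.06,-0.25,0,0,0],
    [2.03,0.47,0,0,0],
    [1.75,1.13,0,0,0],
    [1.26,1.67,0,0,0],
    [0.61,1.99,0,0,0],
    [-0.11,2.08,0,0,0],
  ],
)

```text
t: 51.25
ee_pos: [590.1, -20.1, 75.7]
orientation: [-2.266, -2.174, 0.005]
ft_force: [-5.6, -8.1, 2.3]
width: 19.3
grasp_force: 30.0
```

move_arm(
  rows=[
    [-0.82,1.92,0,0,0],
    [-1.42,1.52,0,0,0],
    [-1.86,0.95,0,0,0],
    [-2.06,0.25,0,0,0],
    [0,0,0,0,0],
    [0,0,0,0,0],
    [0,0,0,0,0],
  ],
)

```text
t: 52.12
ee_pos: [634.0, -83.5, 76.5]
orientation: [-2.268, -2.172, 0.002]
ft_force: [-3.4, 0.7, 8.8]
width: 19.8
grasp_force: 30.1
```

move_arm(
  rows=[
    [0,0,0,0,50],
    [0,0,0,0,50],
    [0,0,0,0,50],
    [0,0,-5,0,50],
    [0,0,-5,0,50],
    [0,0,-4.7,0,50],
    [3.99,4.29,0,0,50],
    [3.99,4.29,0,0,50],
    [3.99,4.29,0,0,50],
  ],
)

```text
t: 53.25
ee_pos: [769.7, 31.6, 222.9]
orientation: [2.269, 2.173, 0.0]
ft_force: [0.8, -0.4, 0.2]
width: 43.8
grasp_force: 0.0
```

move_arm(
  rows=[
    [0,0,0,0,50],
    [0,0,0,0,50],
    [0,0,0,0,50],
    [0,0,0,0,50],
  ],
)

```text
t: 53.75
ee_pos: [768.0, 29.4, 223.1]
orientation: [2.27, 2.172, 0.0]
ft_force: [0.0, 0.4, 0.7]
width: 44.2
grasp_force: 0.0
```

```bash
python3 -c "
from h import *; snap('vd')"
```

```text
[768.   29.4 223.1] [768.1  29.6 223.1]
expected [213.7794062  178.26816468]
pointer 0.82 [89.2, 141.3]
pointer 0.71 [26.3, 319.7]
mark 0.83 [218.8, 145.8]
```

move_arm(
  rows=[
    [0,-5,0,0,50],
    [0,-5,0,0,50],
    [0,-5,0,0,50],
    [0,-5,0,0,50],
    [0,0,0,0,50],
    [0,0,0,0,50],
    [0,0,0,0,50],
    [0,0,0,0,50],
  ],
)

```text
t: 54.9
ee_pos: [569.6, 39.0, 222.5]
orientation: [2.269, 2.173, 0.0]
ft_force: [-0.8, 0.4, 0.5]
width: 44.4
grasp_force: 0.0
```

```bash
python3 - <<'E'
from h import *
snap('vc'); cs=[]
for n in('vc','vd'):
    d=np.load(n+'.npz'); cam=(d["K"],d["D"],d["t"],d["M"]); p=proj("wrist",[[690,76,113]],cam)[0]; x0=int(p[0])-33; y0=int(p[1])-16; s=d['im'][y0:y0+29,x0:x0+66]
    s=cv2.resize(s,(792,294),interpolation=cv2.INTER_NEAREST); cs.append((255*(s/255.)**.55).astype(np.uint8))
    g=lambda P:(((proj("wrist",P,cam)+.5-[x0,y0])*[12,10.14]).round().astype(int)+[0,294*(n=='vd')]).tolist()
    print(n,x0,y0,"tongue exp",g([[697.1,72.4,113.4],[686.9,72.4,113.4]]),"ptr shadow-side edges z=111.8:",g([[700.3,69.2,111.8],[700.3,79.1,111.8]]))
cv2.imwrite('pics/cd.png',np.vstack(cs))
E
```

```text
[569.6  39.  222.5] [569.3  39.  222.4]
expected [488.20221613 180.0817523 ]
pointer 0.7 [299.3, 139.1]
mark 0.62 [487.1, 149.3]
vc 459 170 tongue exp [[525, 224], [355, 229]] ptr shadow-side edges z=111.8: [[562, 265], [573, 124]]
vd 178 168 tongue exp [[529, 518], [358, 526]] ptr shadow-side edges z=111.8: [[596, 559], [578, 417]]
```

View pics/cd.png

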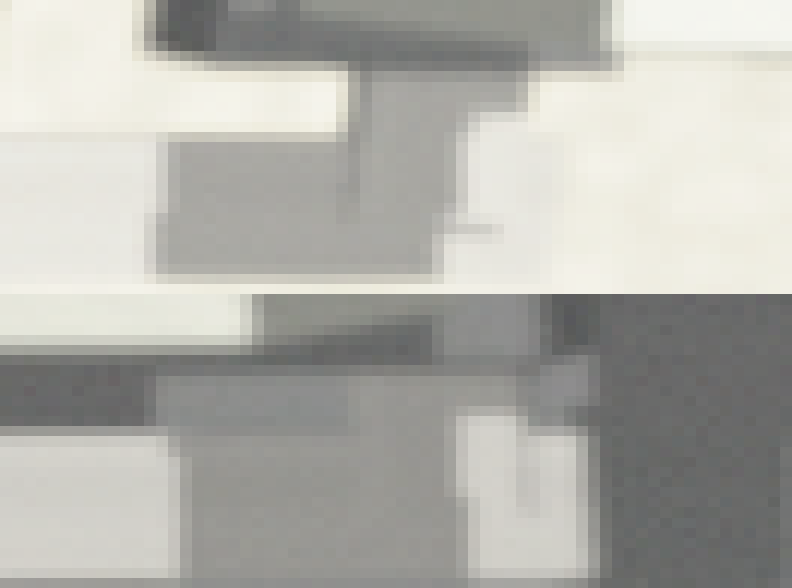

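Tip of the pointer at x=560/597 and tongue edge at 527/532 match the predictions for a pointer ~1.6 mm below the mark; the mark has not moved. Next, take the crank off.

move_arm(
  rows=[
    [-5.87,0.45,0,0,60],
    [-5.87,0.45,0,0,60],
    [0,0,0,-10,60],
    [0,0,0,-10,60],
    [0,0,0,-10,60],
    [0,0,0,-10,60],
    [0,0,0,-10,60],
    [0,0,0,-10,60],
    [0,0,0,-10,60],
    [0,0,0,-10,60],
  ],
)

```text
t: 56.3
ee_pos: [572.7, -78.6, 222.5]
orientation: [-0.332, -3.124, -0.0]
ft_force: [0.2, 0.9, 0.3]
width: 52.7
grasp_force: 0.0
```

move_arm(
  rows=[
    [0,0,5,-7.6,60],
    [0,0,5,0,60],
    [0,0,0,0,60],
    [0,0,0,0,60],
    [0,0,0,0,60],
  ],
)

```text
t: 56.92
ee_pos: [574.2, -78.8, 124.9]
orientation: [0.133, 3.135, -0.001]
ft_force: [0.4, -0.9, -0.3]
width: 52.3
grasp_force: 0.0
```

```bash
python3 - <<'E'
from h import *
s=state(); go(573.5,-78.7,53.5,yaw=85.2); c=cal("wrist"); im=optics.get_image("wrist")
for l,z in (("crank_hub",74),("crank_knob",83)):
    for x in spotter.regions_of("wrist",l)[:1]:
        m=x["region"].astype(np.uint8); vx,vy,a,b=cv2.fitLine(cv2.findNonZero(m),cv2.DIST_L2,0,.01,.01).ravel(); print(l,x["conf"],x["point"],np.round(at_z("wrist",x["point"],z,c),1),"line",np.degrees(np.arctan2(vx,vy)),m.sum())
E
```

```text
t 56.92 tcp [574.2 -78.8 124.9] ori [ 1.330e-01  3.135e+00 -1.000e-03] w 52.309261897874954 q [-0.16  0.48  1.8  -0.    0.85 -1.64]
Rt [[-0.996, 0.085, 0.004], [0.085, 0.996, -0.001], [-0.004, -0.0, -1.0]]
go [0.1  0.01 7.14] tool y angle 85.14 turn -0.06
crank_hub 0.62 [322.6, 285.6] [[584.7 -81.1  74. ]] line 1.2220548 4848
crank_knob 0.75 [320.9, 285.3] [[581.1 -81.6  83. ]] line 0.9476043 4950
```

move_arm(
  rows=[
    [0.05,0,4,0,60],
    [0,0,3.25,0,60],
    [0,0,0,0,60],
    [0,0,0,0,0],
    [0,0,0,0,0],
    [0,0,0,0,0],
    [0,0,0,0,0],
    [0,0,0,0,0],
  ],
)

```text
t: 58.08
ee_pos: [573.0, -79.2, 51.6]
orientation: [0.133, 3.137, -0.001]
ft_force: [-1.8, -3.6, 6.9]
width: 29.8
grasp_force: 30.0
```

move_arm(
  rows=[
    [0,0,-0.5,0,0],
    [0,0,-1,0,0],
    [0,0,-1.5,0,0],
    [0,0,-2,0,0],
    [0,0,-3,0,0],
    [0,0,0,0,0],
  ],
)

```text
t: 58.82
ee_pos: [573.5, -78.4, 132.4]
orientation: [0.133, 3.135, -0.0]
ft_force: [0.5, -0.6, -3.5]
width: 29.5
grasp_force: 30.0
```

```bash
python3 - <<'E'
from h import *
s=state(); print(s["ft_force"],s["grasp_force"]); go(499.6,-303,yaw=16.5)
E
```

```text
t 58.83 tcp [573.5 -78.4 132.4] ori [ 0.133  3.135 -0.   ] w 29.530381948963363 q [-0.16  0.47  1.8   0.    0.87 -1.64]
Rt [[-0.996, 0.085, 0.004], [0.085, 0.996, -0.0], [-0.004, 0.0, -1.0]]
[ 0.49374514 -0.58210698 -3.53666383] 29.986073942855
go [ 5.46e+00 -2.30e+01 -2.00e-02] tool y angle 85.14 turn 68.64
```

move_arm(
  rows=[
    [1.09,-4.6,0,0,0],
    [1.09,-4.6,0,0,0],
    [1.09,-4.6,0,0,0],
    [1.09,-4.6,0,0,0],
    [1.09,-4.6,0,0,0],
    [0,0,0,9.8,0],
    [0,0,0,9.8,0],
    [0,0,0,9.8,0],
    [0,0,0,9.8,0],
    [0,0,0,9.8,0],
  ],
)

```text
t: 60.08
ee_pos: [497.5, -302.3, 128.7]
orientation: [-1.43, -2.795, -0.001]
ft_force: [1.0, 0.2, -3.0]
width: 29.7
grasp_force: 30.0
```

move_arm(
  rows=[
    [0,0,2,9.8,0],
    [0,0,2,9.8,0],
    [0,0,4,0,0],
    [0,0,3,0,0],
    [0,0,0.5,0,0],
    [0,0,0.4,0,0],
    [0,0,0.3,0,0],
    [0,0,0,0,0],
  ],
)

```text
t: 61.08
ee_pos: [498.9, -303.3, 9.2]
orientation: [1.878, 2.517, 0.0]
ft_force: [-0.7, 1.0, -0.6]
width: 29.6
grasp_force: 30.0
```

move_arm(
  rows=[
    [0,0,0.1,0,0],
    [0,0,0,0,60],
    [0,0,0,0,60],
    [0,0,0,0,60],
    [0,0,-5,0,60],
    [0,0,-5,0,60],
    [0,0,-4,0,60],
    [0,0,0,0,60],
  ],
)

```text
t: 62.08
ee_pos: [500.2, -304.4, 150.5]
orientation: [1.875, 2.513, 0.001]
ft_force: [-0.5, 0.6, -0.3]
width: 52.7
grasp_force: 0.0
```

```bash
python3 - <<'E'
from h import *
s=state(); c=cal("wrist"); im=optics.get_image("wrist"); print(s["ft_force"]); cv2.imwrite("pics/w9.png",im)
for l,z in (("crank_hub",25),("crank_knob",39)):
    for x in spotter.find_in("wrist",l)[:2]: print(l,x["conf"],x["point"],np.round(at_z("wrist",x["point"],z,c),1))
# hub top brightness blob vs prediction
m=(im.min(2)>150).astype(np.uint8); p=proj("wrist",[[499,-303,34]],c)[0].astype(int); print("pred hub top px",p)
n,lab,st,ce=cv2.connectedComponentsWithStats(m[p[1]-40:p[1]+60,p[0]-40:p[0]+40]); i=1+np.argmax(st[1:,4]); print(st[i]+np.array([p[0]-40,p[1]-40,0,0,0]))
go(453,-72,yaw=-2.5)
E
```

```text
t 62.08 tcp [ 500.2 -304.4  150.5] ori [1.875e+00 2.513e+00 1.000e-03] w 52.74196754171687 q [-0.57  0.45  1.77 -0.    0.91 -0.86]
Rt [[-0.285, 0.959, 0.006], [0.959, 0.285, -0.004], [-0.005, 0.004, -1.0]]
[-0.53637933  0.60717862 -0.27756428]
crank_hub 0.94 [321.6, 265.0] [[ 504.6 -325.6   25. ]]
crank_knob 0.6 [320.5, 264.9] [[ 502.6 -321.5   39. ]]
pred hub top px [322 238]
[ 304  219   40   40 1107]
go [2.339e+01 2.290e+00 2.000e-02] tool y angle 16.54 turn 19.04
```

move_arm(
  rows=[
    [4.68,0.45,0,0,60],
    [4.68,0.45,0,0,60],
    [4.68,0.45,0,0,60],
    [4.68,0.45,0,0,60],
    [4.68,0.45,0,0,60],
    [0,0,0,9.5,60],
    [0,0,0,9.5,60],
    [0,0,0,0,60],
    [0,0,0,0,60],
  ],
)

```text
t: 63.35
ee_pos: [452.7, -72.4, 146.4]
orientation: [-2.264, -2.176, 0.002]
ft_force: [0.5, 0.3, 0.4]
width: 52.3
grasp_force: 0.0
```

```bash
python3 - <<'E'
from h import *
s=state(); c=cal("wrist"); im=optics.get_image("wrist"); go(453,-72,86)
x=spotter.regions_of("wrist","guard_grip")[0]; print(x["conf"],x["point"],np.round(at_z("wrist",x["point"],95,c),1))
E
```

```text
t 63.35 tcp [452.7 -72.4 146.4] ori [-2.264e+00 -2.176e+00  2.000e-03] w 52.304087369705805 q [-0.18  0.3   2.05 -0.    0.8  -0.14]
Rt [[0.04, 0.999, -0.002], [0.999, -0.04, 0.0], [0.0, -0.002, -1.0]]
go [0.05 0.02 6.06] tool y angle -2.33  None
0.97 [332.6, 259.9] [[457.5 -66.9  95. ]]
```

move_arm(
  rows=[
    [0,0.2,4,0,60],
    [0,0,2,0,60],
    [0,0,0,0,0],
    [0,0,0,0,0],
    [0,0,0,0,0],
    [0,0,0,0,0],
    [0,0,0,0,0],
    [0,0,0,0,0],
    [0,0,0,0,0],
    [0,0,0,0,0],
  ],
)

```text
t: 64.7
ee_pos: [455.6, -72.5, 87.8]
orientation: [2.268, 2.173, 0.001]
ft_force: [-1.2, -0.4, 6.8]
width: 12.2
grasp_force: 30.0
```

move_arm(
  rows=[
    [0,1,0,0,0],
    [0,2,0,0,0],
    [0,2,0,0,0],
    [0,2,0,0,0],
    [0,2,0,0,0],
    [0,1.5,0,0,0],
    [0,0,0,0,0],
    [0,0,0,0,0],
  ],
)

```text
t: 65.7
ee_pos: [561.0, -77.2, 87.8]
orientation: [2.267, 2.172, 0.002]
ft_force: [1.7, -1.1, 4.7]
width: 11.9
grasp_force: 30.0
```

move_arm(
  rows=[
    [0,0.5,0,0,0],
    [0,0.5,0,0,0],
    [0,0.3,0,0,0],
    [0,0,0,0,0],
    [0,0,0,0,0],
  ],
)

```text
t: 66.32
ee_pos: [572.7, -77.7, 87.8]
orientation: [2.268, 2.173, -0.0]
ft_force: [0.0, -2.0, 6.8]
width: 11.7
grasp_force: 30.0
```

move_arm(
  rows=[
    [0,0.4,0,0,0],
    [0,0.4,0,0,0],
    [0,0,0,0,0],
    [0,0,0,0,0],
  ],
)

```text
t: 66.82
ee_pos: [572.9, -77.7, 87.5]
orientation: [-2.26, -2.166, 0.017]
ft_force: [-25.9, -2.5, 31.2]
width: 12.0
grasp_force: 30.0
```

move_arm(
  rows=[
    [0,-0.7,0,0,0],
    [0,0,0,0,40],
    [0,0,0,0,40],
    [0,0,0,0,40],
    [0,0,-5,0,40],
    [0,0,-5,0,40],
    [0,0,-5,0,40],
    [0,0,0,0,40],
    [0,0,0,0,40],
  ],
)

```text
t: 67.95
ee_pos: [573.7, -77.4, 236.5]
orientation: [-2.268, -2.173, 0.001]
ft_force: [0.4, -0.0, 0.0]
width: 34.9
grasp_force: 0.0
```

```bash
python3 - <<'E'
from h import *
s=state(); c=cal("wrist"); im=optics.get_image("wrist")
x=spotter.regions_of("wrist","guard_grip")[0]; print("grip",x["conf"],x["point"],np.round(at_z("wrist",x["point"],95,c),1))
optics.get_image("top"); 
for l in ("crank_hub","socket1_mid","socket2_mid","socket3_mid","socket4_mid"):
    print(l,[(np.round(x["point"]),round(x["conf"],2),np.round(at_z("top",x["point"],34 if l[0]=="c" else 145)[0,:2])) for x in spotter.find_in("top",l)[:2]])
E
```

```text
t 67.95 tcp [573.7 -77.4 236.5] ori [-2.268e+00 -2.173e+00  1.000e-03] w 34.86080590595182 q [-0.15  0.34  1.72  0.    1.08 -0.11]
Rt [[0.043, 0.999, -0.001], [0.999, -0.043, 0.0], [0.0, -0.001, -1.0]]Traceback (most recent call last):
  File "<stdin>", line 3, in <module>
IndexError: list index out of range
```

```bash
python3 - <<'E'
from h import *
c=cal("wrist"); im=optics.get_image("wrist"); cv2.imwrite("pics/w10.png",im)
for x in spotter.find_in("wrist","guard_grip")[:2]: print("grip",x["conf"],x["point"],np.round(at_z("wrist",x["point"],95,c),1))
p=proj("wrist",[[572.7,-77.5,109]],c)[0]; print("pred",p); r=im[int(p[1])-3:int(p[1])+6].mean((0,2))
d=[i for i in range(int(p[0])-40,int(p[0])+40) if r[i]<60]; print("dark rib cols",d[:1],d[-1:],len(d))
optics.get_image("top")
for l in ("crank_hub","socket1_mid","socket2_mid","socket3_mid","socket4_mid"):
    print(l,[(np.round(x["point"]).tolist(),round(x["conf"],2),np.round(at_z("top",x["point"],34 if l[0]=="c" else 145)[0,:2]).tolist()) for x in spotter.find_in("top",l)[:2]])
E
```

```text
grip 0.88 [323.4, 229.8] [[571.8 -73.2  95. ]]
pred [324.67820277 239.12702545]
dark rib cols [317] [331] 15
crank_hub [([453.0, 256.0], 0.7, [499.0, -318.0])]
socket1_mid [([293.0, 202.0], 0.58, [618.0, 98.0])]
socket2_mid [([221.0, 198.0], 0.65, [627.0, 277.0]), ([292.0, 256.0], 0.64, [482.0, 98.0])]
socket3_mid [([291.0, 255.0], 0.15, [484.0, 102.0])]
socket4_mid [([290.0, 238.0], 0.58, [527.0, 103.0])]
```

```bash
python3 -c "
from workcell import close_job; print(close_job())"
```

```text
the job is handed in; nothing more can be done
None
```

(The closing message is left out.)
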